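Lay two head-heavy forming stakes back in their cradle under its keeper bar

ROBOT

A 7-joint arm with a two-finger parallel gripper is mounted at the origin on a cart in front of the work surface, level with it; the furniture and walls round the work are solid. World frame = base frame: x ahead of the robot, y to its left, z up, the work surface at z = 0. Lengths are in m, angles in rad, forces in N, time in s.
With the tool pointing down it reaches from about 0.4 to 0.85 m from the base axis. Payload 4.5 kg.
Tool frame: the origin (TCP) lies where the fingers leave the gripper's body, on its centre line; the fingertips stand 64 mm ahead of it and the grasp point (between the pads) lies 45 mm ahead of it; z points along the fingers, y is the line along which they close (so a half turn about z gives the same grasp; the last joint's range is limited). The gripper opens to 88 mm and grips with 3 to 60 N. Pads are 18 mm wide; open, the fingers measure 123 mm over their backs; the gripper's body (75 mm by 187 mm) begins 45 mm behind the grasp point.
Start: joints at [1.189, 0.689, -0.195, 1.565, 0.157, 0.902, -0.215], TCP at [0.252, -0.572, 0.303] pointing down, gripper open.
Joint ranges: [-3.01, 3.01], [-0.46, 2.08], [-1.47, 1.51], [0.13, 2.56], [-1, 4.14], [0.04, 2.09], [-2.66, 2.66]. Speed limits (rad/s): [2.57, 2.57, 3.14, 3.14, 3.14, 3.14, 3.14].

INTERFACE

Orientations are given as a unit quaternion [x, y, z, w].
In Python, from plant import r gives the robot as it stands.
- The arm moves only by the tool play_rows, never from a script. Its arguments are lists of equal length, an entry for each row: "translation": the shift along the tool's x, y, z in m, a list of three; "delta_rot": the turn, a rotation vector about the tool's x, y, z in degrees, a list of three; "grip": the opening, from -1 (shut) to 1 (fully open). In form: {"translation": [[x, y, z], ...], "delta_rot": [[rx, ry, rz], ...], "grip": [grip, ...]}. A call has 1 to 20 rows; each row shifts and turns the commanded pose from where the row before left it, along the tool's axes as they then stand; what a row does not reach is not made up. A row lasts 1/8 s, in which the tool goes at most 62.5 mm and 10.7 degrees, less where a joint would pass 70% of its speed; a pose out of reach is approached as far as the arm can. A call with a gripper value outside its range is refused whole. The fingers move at their own pace and stop on an object; "squeeze" is the grip in N (left out, the last holds). Time passes only in rows, so rows that do not move let the fingers close. It gives the time, the measured TCP pose, the force, the opening and the grip force at its end, in the units of the state.
- r.get_state(): the state, without advancing time (a new reading comes with each control period).
- r.snapshot(name): name is "side" or "top"; returns the picture (420x560x3 uint8, blue, green, red); there is no depth.
- r.get_calibration(name): a dict with "intrinsics" (3x3 intrinsics, pixels), "eye" and "rotation" of the camera in the world. Camera axes: x right, y up, looking along -z (the intrinsics and any distortion apply to the point x, -y, -z); pixel columns grow to the right and rows downward; lengths in m; the calibration is good to about 2 mm. A picture is of the moment at which its call begins. get_calibration takes no time and is no camera call.
- r.finish_job(): hands the job in; it is judged then, once.
Trained networks look in the newest picture that a camera, given by its name, has taken for a name from the list of things; names that differ only in an ending like _2 or _b are one class to them, and where a whole thing is asked for, a point or a joint stands for the part that bears it (a point fixed in the world has none). Each returns a list of dicts, best first, with "confidence" (0 to 1); they miss things now and then, are a little off and sometimes report something else, mostly with a low value. They report only what shows in the picture. A call takes as long as a camera call.
- r.look_for(camera, target): "point" ([x, y, z] in m, in world coordinates, good to about 4 mm: the middle of the surface that is visible of it).
- r.silhouettes(camera, target): "pixels" (420x560 bool, what is visible of it).
The state is a dict: "clock": time; "q": joint angles; "qd": joint speeds; "joint_torque": joint torques, N m; "tool_pos": TCP position; "eef_rot": TCP orientation; "contact_force": force on the tool from outside, world axes, zero at the start; "moment": the same for the moment, N m; "opening": opening from 0.0 (shut) to 1.0 (fully open); "finger_force": force on a finger pad.
Only numpy, scipy, OpenCV 4.12 (cv2) and the standard library are available. Lean on these libraries where they do the work, as an engineer would, in place of code of your own. Each camera call takes 0.05 s, during which the arm holds its last target. There are 200 camera calls.

TASK

Put the two steel forming stakes that lie on the counter back in their wooden cradle: swing its keeper bar clear, lay each stake right down in the pair of notches that fits its shank, with the head out beyond the head-end board, then swing the bar fully shut over both tails. The stakes are head-heavy, so grip each one at its balance point, carry it level and do not let go of it before it rests in the notches. Leave the other things on the counter where they are.

Things in the scene. Friction and masses are not known exactly. Their poses are not given: they have to be found in the camera images.
- broad_stake: Solid steel forming stake, about 0.86 kg: smooth round shank, 18 mm thick and 205 mm long, with a 42 mm square head, 28 mm long, whose polished face domes out 10.5 mm more. Origin on the axis at mid-shank, +x to the head: head's back at x = +102.5 mm, tail end at -102.5. Balances at x = +62 mm, 40 mm behind the head. Held elsewhere it may swing between the pads; it may be gripped hard.
- broad_face (a point): Middle of the broad stake's face, on its axis, at x = +141 mm of the stake. As the stake lies on the counter, on head and tail, it is head-high by 3.4 degrees; its axis is 18 to 19 mm above the counter at the balance point.
- slim_stake: Solid steel forming stake, about 0.40 kg: smooth round shank, 14 mm thick and 205 mm long, with a 26 mm square head, 24 mm long, whose flat round face stands out 5.5 mm more. Origin on the axis at mid-shank, +x to the head: head's back at x = +102.5 mm, tail end at -102.5. Balances at x = +43 mm, 59 mm behind the head.
- slim_face (a point): Middle of the slim stake's face, on its axis, at x = +132 mm of the stake. As it lies on the counter it is head-high by 1.7 degrees; its axis is 11 mm above the counter at the balance point.
- cradle: Wooden stake cradle, fixed to the counter: base 262 x 200 x 10 mm with two upright notched boards across it, 50 mm high: head-end board at x = +64 to +73 mm, tail-end board at x = -115 to -102 mm. Origin on the counter near its middle; x along the stakes to the head end, y across, z up. Between the boards only low side rails (26 mm high) stand, at y = -88 and +82 mm.
- wide_place (a point): Where the broad stake's origin comes when laid: cradle x = -20, y = +25 mm, 39 mm above the counter, its +x along the cradle's +x. Its notches in the two boards are square, open at the top, 21 mm wide (3 mm wider than the shank). Its head's back is then 9.5 mm beyond the head-end board.
- narrow_place (a point): The same for the slim stake: cradle x = -20, y = -45 mm, 39 mm above the counter, notches 17 mm wide (3 mm wider than the shank). Felt pads the notch floors.
- keeper (a joint): Flat steel bar, 13 mm wide, over the tail-end board, 51.5 to 57.5 mm above the counter; it swings level about an upright pivot. 0 = shut: along the cradle's +y across both notches, in the catch at y = +60 mm (65 mm high), 3.5 to 5.5 mm above laid shanks. Grows as it swings towards -x, away from the heads; clear of both tails from 0.8, stop at 1.4 rad. Under 1 N moves it; it stays where left.
- keeper_pivot (a point): The bar's pivot, in the cradle at x = -108.5, y = -85 mm, 54.5 mm above the counter.
- keeper_knob (a point): Middle of the upright round black knob on the bar's free end: 18 mm thick, 24 mm high (66 to 90 mm above the counter), 164 mm from the pivot. Can be gripped from above at any yaw.
- steel_jig: Bystander, loose: steel forming jig with two pins, 34 x 68 x 33 mm. Origin at the middle of its underside.
- tweezers: Bystander, loose: steel tweezers lying flat, 125 mm long, 8 mm high. Origin at the middle of its underside.
- hammer: Bystander, loose: chasing hammer, 208 mm long, 26 mm high. Origin at the middle of its underside.
- pliers: Bystander, loose: jeweller's pliers with dark blue handles, 120 mm long. Origin at the middle of its underside.
- copper_dish: Bystander, loose: round glass dish of copper rings, 70 mm across, 20 mm high. Origin at the middle of its underside.
- needle_box: Bystander, loose: flat box, 17 x 44 x 8 mm, lying between the stakes. Origin at the middle of its underside.
- ring_clamp: Bystander, loose: wooden ring clamp, 25 x 138 x 21 mm. Origin at the middle of its underside.
- jar: Bystander, loose: glass jar with a black lid, 64 mm across, 75 mm high. Origin at the middle of its underside.

How it is judged:
By the outcome, as a careful person would: the job done as asked, in the order asked, and still so for the second after the job is handed in, with the robot touching nothing.
It also fails if it takes over 72 s, if anything falls off the work surface, if the arm or the gripper's body presses on something with over 40 N, if the wrist force passes 120 N, or if a joint passes its speed limit or range.

## Working session

There is one attempt and no reset: what is moved stays moved. The work goes in short steps, Python scripts to look and compute and a tool call to move; the robot and the scene stay as the last step left them, time stands still between calls to the robot, and variables do not carry over. Pictures are saved under pics/ and viewed, at most 10 in all, crops included, and the job is handed in when it is done.

Besides the shell and the picture viewer there is one more tool, called after ">>>" by a JSON object that holds its "method" and its "body", one argument or row to a line. play_rows: Moves the arm, as the interface text tells. Its arguments: {"type":"object","properties":{"translation":{"type":"array","items":{"type":"array","items":{"type":"number"}}},"delta_rot":{"type":"array","items":{"type":"array","items":{"type":"number"}}},"grip":{"type":"array","items":{"type":"number"}},"squeeze":{"type":"number"}},"required":["translation","delta_rot","grip"]}

```bash
ls; mkdir -p pics
python3 - <<'E'
from plant import r
import cv2,numpy as np
s=r.get_state(); print({k:np.round(v,3).tolist() for k,v in s.items()})
a=r.snapshot("top"); b=r.snapshot("side")
cv2.imwrite("pics/top0.png",a); cv2.imwrite("pics/side0.png",b)
for c in("top","side"):
    k=r.get_calibration(c); print(c,{i:np.round(v,4).tolist() if not isinstance(v,str) else v for i,v in k.items()})
for c in("top","side"):
    for t in ["broad_stake","broad_face","slim_stake","slim_face","cradle","keeper","keeper_pivot","keeper_knob","wide_place","narrow_place","needle_box","jar","steel_jig","hammer","pliers","copper_dish","ring_clamp","tweezers"]:
        try: print(c,t,[(np.round(d["point"],3).tolist(),round(d["confidence"],2)) for d in r.look_for(c,t)][:2])
        except Exception as e: print(c,t,e)
E
```

```text
pics
{'clock': 0.0, 'q': [1.189, 0.69, -0.195, 1.566, 0.157, 0.902, -0.215], 'qd': [0.0, 0.001, 0.001, -0.001, 0.001, 0.0, 0.001], 'joint_torque': [-0.0, -52.755, -1.267, -15.343, -0.053, 0.007, 0.0], 'tool_pos': [0.252, -0.571, 0.302], 'eef_rot': [0.978, 0.206, -0.0, -0.001], 'contact_force': [-0.256, -0.227, 0.423], 'moment': [0.023, -0.047, -0.074], 'finger_force': 0.0, 'opening': 1.005}
top {'intrinsics': [[453.1499, 0.0, 276.2608], [0.0, 453.1499, 212.8902], [0.0, 0.0, 1.0]], 'eye': [0.3035, -0.104, 1.3069], 'rotation': [0.072, -0.0619, -0.7034, 0.7044]}
side {'intrinsics': [[425.6946, 0.0, 277.9292], [0.0, 425.6946, 210.2637], [0.0, 0.0, 1.0]], 'eye': [0.3831, 0.988, 0.7905], 'rotation': [-0.0378, 0.4682, 0.8814, -0.0498]}
top broad_stake [([0.563, -0.407, 0.026], 0.78), ([0.443, -0.235, 0.018], 0.62)]
top broad_face [([0.564, -0.407, 0.025], 0.85)]
top slim_stake [([0.446, -0.231, 0.015], 0.7)]
top slim_face [([0.442, -0.23, 0.016], 0.63)]
top cradle [([0.562, 0.068, 0.012], 0.84)]
top keeper []
top keeper_pivot [([0.56, 0.067, 0.007], 0.94)]
top keeper_knob [([0.534, -0.039, 
[... 903 characters left out ...]
e keeper_knob [([0.526, -0.029, 0.055], 0.57), ([0.552, 0.075, 0.011], 0.55)]
side wide_place [([0.556, 0.076, 0.013], 0.68)]
side narrow_place [([0.556, 0.075, 0.009], 0.94)]
side needle_box [([0.533, -0.322, 0.007], 0.41)]
side jar [([0.698, -0.111, 0.054], 0.72)]
side steel_jig [([0.387, -0.127, 0.016], 0.68), ([0.557, 0.077, 0.013], 0.67)]
side hammer [([0.594, -0.555, 0.013], 0.72), ([0.575, -0.4, 0.022], 0.62)]
side pliers [([0.386, 0.346, 0.012], 0.62), ([0.389, -0.13, 0.02], 0.56)]
side copper_dish [([0.376, -0.04, 0.012], 0.57), ([0.391, -0.126, 0.02], 0.35)]
side ring_clamp [([0.658, -0.291, 0.019], 0.75)]
side tweezers [([0.472, -0.493, 0.006], 0.41), ([0.57, -0.401, 0.022], 0.3)]
```

View pics/top0.png

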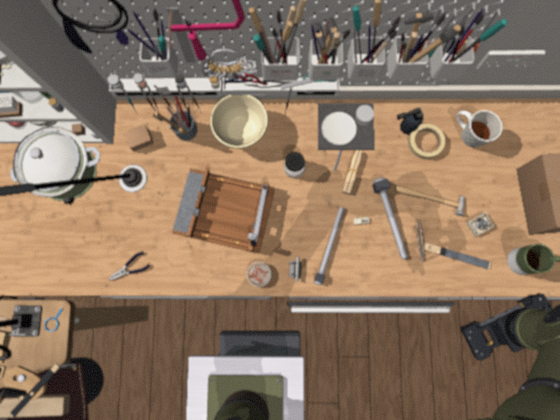

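View pics/side0.png

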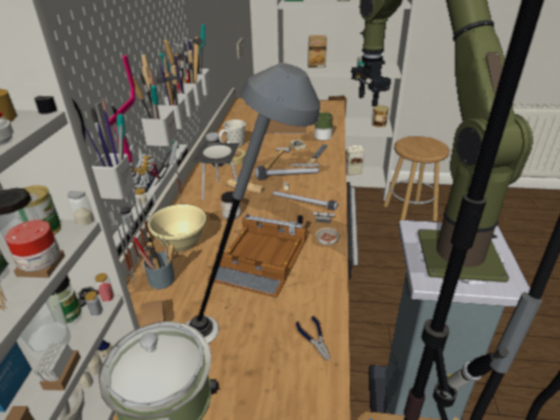

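The top view shows the broad stake (head at 381,186, tail at 405,256), the slim stake (head at 320,278, tail at 342,210), the needle box (362,220) and the cradle (222,208). The cradle's keeper bar runs from about 265,185 to the knob at 253,238. The heads therefore go towards world +y. In the side view the lamp stands in front, but the cradle is visible at 265,255.

Next I'll fit the silhouettes and enlarge the cradle.

```bash
cat > h.py <<'E'
import numpy as np,cv2
from scipy.spatial.transform import Rotation as R
from scipy.optimize import minimize
from plant import r
CAL={c:r.get_calibration(c) for c in("top","side")}
def proj(c,P):
    k=CAL[c]; M=np.asarray(k["rotation"]); M=R.from_quat(M).as_matrix() if M.shape==(4,) else M
    p=(np.atleast_2d(P)-k["eye"])@M; p=p*[1,-1,-1]; p=p@np.asarray(k["intrinsics"]).T
    return p[:,:2]/p[:,2:]
def ray(c,uv,z):
    "world point on plane z seen at pixel"
    k=CAL[c]; M=R.from_quat(k["rotation"]).as_matrix(); K=np.asarray(k["intrinsics"])
    d=M@(np.linalg.inv(K)@[uv[0],uv[1],1]*[1,-1,-1]); e=np.asarray(k["eye"]); return e+d*(z-e[2])/d[2]
def box(x0,x1,y0,y1,z0,z1): return np.array([[x,y,z] for x in(x0,x1) for y in(y0,y1) for z in(z0,z1)])
def cyl(x0,x1,rad): 
    a=np.linspace(0,2*np.pi,17)[:-1]; return np.array([[x,rad*np.cos(t),rad*np.sin(t)] for x in(x0,x1) for t in a])
PARTS={"broad_stake":[cyl(-.1025,.1025,.009),box(.1025,.1305,-.021,.021,-.021,.021),cyl(.1305,.141,.012)],
"slim_stake":[cyl(-.1025,.1025,.007),box(.1025,.1265,-.013,.013,-.013,.013),cyl(.1265,.132,.010)]}
S=8
def render(c,parts,T,Rm,box_):
    u0,v0,w,h=box_; im=np.zeros((h*S,w*S),np.uint8)
    for p in parts:
        q=(proj(c,p@Rm.T+T)-[u0,v0]+.5)*S-.5
        cv2.fillConvexPoly(im,cv2.convexHull(np.round(q).astype(np.int32)),255)
    return cv2.resize(im,(w,h),interpolation=cv2.INTER_AREA)/255.
def fit(masks,parts,x0,tilt,free=("x","y","yaw","z")):
    bb={}
    for c,m in masks.items():
        v,u=np.nonzero(m); bb[c]=(u.min()-8,v.min()-8,np.ptp(u)+17,np.ptp(v)+17)
    def cost(p):
        T=np.array([p[0],p[1],p[3]]); Rm=R.from_euler("ZY",[p[2],-tilt]).as_matrix(); e=0
        for c,m in masks.items():
            u,v,w,h=bb[c]; e+=np.sum((render(c,parts,T,Rm,bb[c])-m[v:v+h,u:u+w])**2)/m.sum()
        return e
    x0=np.array(x0,float); sim=np.vstack([x0]+[x0+d for d in np.diag([.012,.012,.12,.008])])
    o=minimize(cost,x0,method="Nelder-Mead",options=dict(initial_simplex=sim,xatol=1e-4,fatol=1e-4,maxiter=300))
    return o.x,o.fun
def sil(c,t,near):
    best=None
    for d in r.silhouettes(c,t):
        v,u=np.nonzero(d["pixels"])
        if len(u) and np.hypot(u.mean()-near[0],v.mean()-near[1])<30 and best is None: best=d["pixels"]
    return best
E
cat > a.py <<'E'
from h import *
for t,g,tilt in(("broad_stake",(.51,-.425,np.radians(15),.015),np.radians(3.4)),("slim_stake",(.48,-.245,np.radians(160),.010),np.radians(1.7))):
    ms={}
    for c in("top","side"):
        m=sil(c,t,proj(c,np.r_[g[0],g[1],g[3]])[0])
        print(t,c,None if m is None else m.sum())
        if m is not None: ms[c]=m
    np.savez("m_"+t,**ms)
    for sub in (list(ms),["top"],["side"]):
        if not all(s in ms for s in sub): continue
        x,f=fit({c:ms[c] for c in sub},PARTS[t],g,tilt); print(sub,np.round(x[:2],4),np.degrees(x[2]).round(2),x[3].round(4),"res",round(f,3))
a=cv2.imread("pics/top0.png"); b=cv2.imread("pics/side0.png")
cv2.imwrite("pics/ctop.png",cv2.resize(a[158:263,155:295],(800,600),interpolation=cv2.INTER_CUBIC))
cv2.imwrite("pics/cside.png",cv2.resize(b[200:305,195:335],(800,600),interpolation=cv2.INTER_CUBIC))
E
python3 a.py
```

```text
broad_stake top 724
broad_stake side 410
['top', 'side'] [ 0.5241 -0.4231] 16.11 0.0118 res 0.239
['top'] [ 0.5219 -0.4241] 16.38 0.0102 res 0.107
['side'] [ 0.5247 -0.4231] 16.08 0.0117 res 0.125
slim_stake top 379
slim_stake side 310
['top', 'side'] [ 0.4772 -0.2458] 161.21 0.006 res 0.248
['top'] [ 0.4759 -0.2448] 161.12 0.0142 res 0.165
['side'] [ 0.4778 -0.2407] 161.06 0.0095 res 0.086
```

View pics/ctop.png

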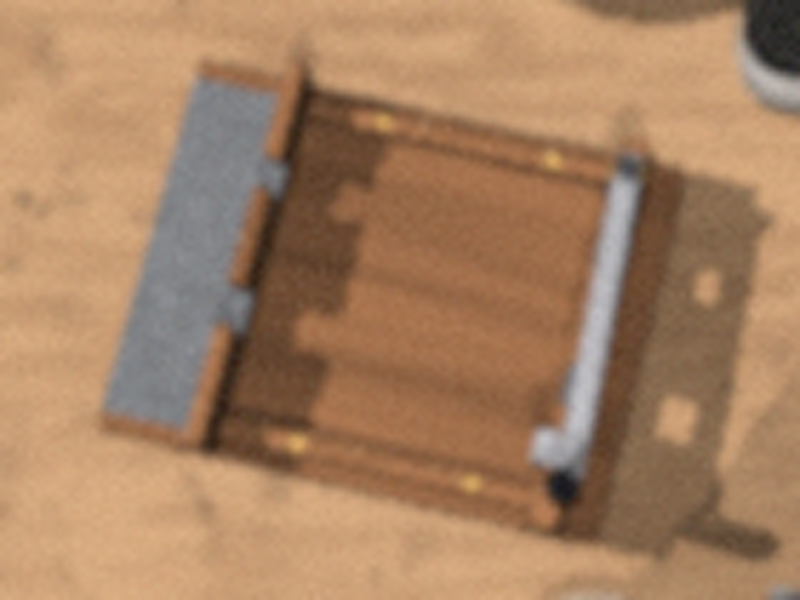

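View pics/cside.png

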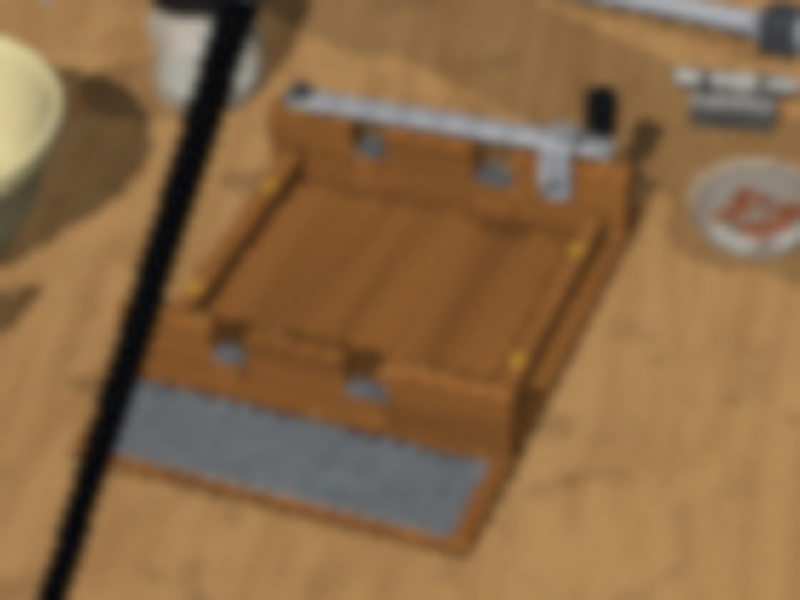

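The enlargements show:
- **Top crop:** pivot cap at (627,165), knob at (567,485), felt floors of the head-end notches at (273,178) for narrow and (238,310) for wide.
- **Side crop:** tail notches at (370,147) and (493,173), head notches at (228,352) and (364,386), knob at (600,112), pivot at (300,95).

I'll fit the cradle pose to these.

```bash
cat > c.py <<'E'
from h import *
from scipy.optimize import least_squares
s=800/140
L=[("top",(155,158),(627,163),(-.1085,-.085,.058)),("top",(155,158),(567,484),(-.1085,.079,.084)),
("top",(155,158),(273,178),(.0685,-.045,.031)),("top",(155,158),(238,310),(.0685,.025,.030)),
("side",(195,200),(300,95),(-.1085,-.085,.057)),("side",(195,200),(600,112),(-.1085,.079,.078)),
("side",(195,200),(228,352),(.0685,-.045,.031)),("side",(195,200),(364,386),(.0685,.025,.030)),
("side",(195,200),(370,147),(-.1085,-.045,.031)),("side",(195,200),(494,174),(-.1085,.025,.030))]
px=[(np.array(p)+.5)/s-.5+o for _,o,p,_ in L]
def res(p,sel=None):
    Rm=R.from_euler("z",p[2]).as_matrix(); t=np.r_[p[:2],p[3] if len(p)>3 else 0]
    return np.concatenate([proj(c,Rm@np.array(P)+t)[0]-u for (c,_,_,P),u in zip(L,px) if sel in(None,c)])
for sel in(None,"top","side"):
    o=least_squares(res,[.56,.07,1.35],args=(sel,),loss="soft_l1"); print(sel,np.round(o.x,4),np.degrees(o.x[2])); print(res(o.x,sel).reshape(-1,2).round(1).tolist())
o=least_squares(res,[.56,.07,1.35,0],loss="soft_l1"); print("z free",np.round(o.x,4))
E
python3 c.py
cat > o.py <<'E'
from h import *
import sys
p=[float(v) for v in sys.argv[1:4]]
EOF=0
E
```

```text
None [0.5621 0.0719 1.3517] 77.44484182655597
[[0.3, -0.3], [-3.2, -1.6], [0.1, -0.4], [0.2, -0.3], [0.0, -0.5], [-0.8, 0.6], [1.2, 0.3], [1.3, 0.1], [0.4, -0.2], [0.4, -0.4]]
top [0.5602 0.0711 1.3601] 77.93041502519523
[[0.4, -0.0], [-2.6, -1.2], [0.2, 0.4], [0.5, 0.5]]
side [0.5641 0.0723 1.3374] 76.62584646843601
[[-0.0, -0.5], [-1.1, 0.9], [0.2, 0.1], [0.2, 0.1], [0.3, -0.2], [0.2, -0.2]]
z free [ 5.621e-01  7.170e-02  1.352e+00 -4.000e-04]
```

```bash
cat >> c.py <<'E'
print("---")
keep=[i for i,l in enumerate(L) if l[3][1]!=.079]
def res2(p,cs=("top","side")):
    q=res(p[:3]).reshape(-1,2); return q[[i for i in keep if L[i][0] in cs]].ravel()
for cs in(("top","side"),("top",),("side",)):
    o=least_squares(res2,[.56,.07,1.35],args=(cs,)); print(cs,np.round(o.x,4),np.degrees(o.x[2]).round(2),np.abs(o.fun).max().round(2))
o=least_squares(res2,[.56,.07,1.35]); p=o.x; Rm=R.from_euler("z",p[2]).as_matrix(); t=np.r_[p[:2],0]
def knob(a,z=.08): return Rm@np.array([-.1085-.164*np.sin(a),-.085+.164*np.cos(a),z])+t
for c,i in(("top",1),("side",5)):
    b=least_squares(lambda a:proj(c,knob(a[0],L[i][3][2]))[0]-px[i],[0.]); print("keeper",c,b.x,b.fun)
out=[]
for c,f,o0 in(("top","top0",(155,158)),("side","side0",(195,200))):
    a=cv2.imread(f"pics/{f}.png")[o0[1]:o0[1]+105,o0[0]:o0[0]+140]; a=cv2.resize(a,(800,600),interpolation=cv2.INTER_CUBIC)
    def line(A,B,col):
        q=(proj(c,(np.array([A,B])@Rm.T+t))-o0+.5)*s-.5; cv2.line(a,*[tuple(int(v) for v in x) for x in q],col,1,cv2.LINE_AA)
    for x0 in(.064,.073,-.115,-.102):
        ys=[-.1,-.0535,-.0365,.0145,.0355,.1]; zs=[.05,.031,.05,.03,.05]
        for k in range(5): line((x0,ys[k],zs[k]),(x0,ys[k+1],zs[k]),(0,255,0))
        for k in range(1,5): line((x0,ys[k],.05),(x0,ys[k],.03),(0,255,0))
    for A,B in(((-.131,-.1),(.131,-.1)),((.131,-.1),(.131,.1)),((.131,.1),(-.131,.1)),((-.131,.1),(-.131,-.1))): line((*A,.01),(*B,.01),(255,255,0))
    line((-.1085,-.085,.0575),(-.1085,.079,.0575),(0,0,255)); out.append(cv2.resize(a,(560,420),interpolation=cv2.INTER_AREA))
    cv2.imwrite(f"pics/ov_{c}.png",a)
E
python3 c.py | sed -n '/---/,$p'
```

```text
---
('top', 'side') [0.5631 0.0729 1.3451] 77.07 0.82
('top',) [0.5611 0.0725 1.3523] 77.48 0.09
('side',) [0.5645 0.0729 1.3364] 76.57 0.45
keeper top [0.06680125] [ 0.16437908 -1.02329877]
keeper side [0.03479972] [-0.39774103 -0.19435902]
```

View pics/ov_top.png

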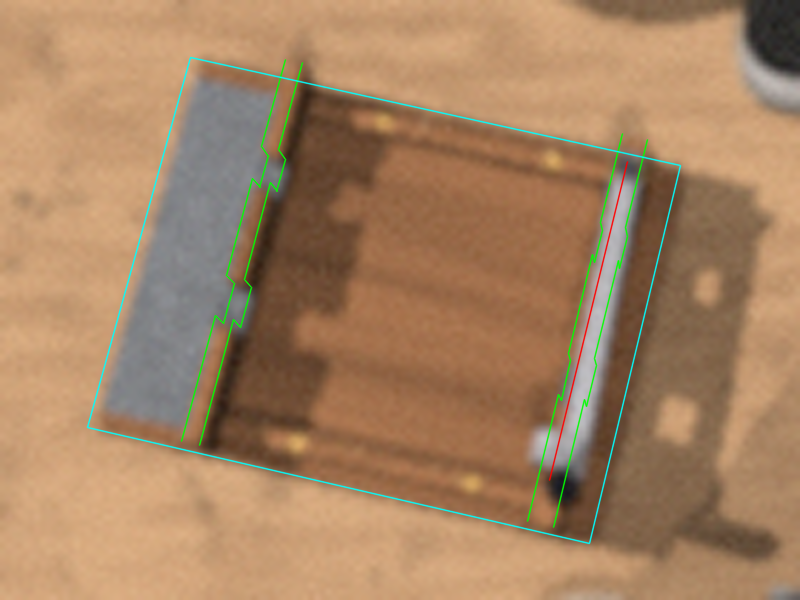

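The overlay lies on the boards to within about 1 px. The keeper sits about 0.05 rad from the fitted board line. Next I'll measure the notch edges across the boards more finely.

```bash
cat > n.py <<'E'
from h import *
from scipy.ndimage import map_coordinates
from scipy.optimize import least_squares,curve_fit
ims={c:cv2.imread(f"pics/{c}0.png").astype(float) for c in("top","side")}
sat={c:(a[...,2]-a[...,0])/(a.sum(2)+1) for c,a in ims.items()}
p0=np.array([.5625,.0725,1.347])
def W(P,p): return np.asarray(P)@R.from_euler("z",p[2]).as_matrix().T+np.r_[p[:2],0]
def prof(c,x,z,yc,half=.022):
    y=np.linspace(yc-half,yc+half,45); q=proj(c,W(np.c_[y*0+x,y,y*0+z],p0)); return y,map_coordinates(sat[c],[q[:,1],q[:,0]],order=3)
for nm,yc,w,zf in(("narrow",-.045,.017,.032),("wide",.025,.021,.030)):
    for c,xs in(("top",(.066,.0685,.071)),("side",(.0715,.0735)),("side",(-.1035,-.1015))):
        for z in (zf,) if c=="side" else (zf,.05):
            v=np.mean([prof(c,x,z,yc)[1] for x in xs],0); y=prof(c,xs[0],z,yc)[0]
            f=lambda y,a,b,e1,e2,s:a+b*(np.tanh((y-e1)/s)-np.tanh((y-e2)/s))
            try:
                q,_=curve_fit(f,y,v,[v.max(),-.1,yc-w/2,yc+w/2,.003]); print(nm,c,xs[0],z,"edges-nominal mm",np.round((q[2]-yc+w/2)*1e3,1),np.round((q[3]-yc-w/2)*1e3,1),"b",q[1].round(3),"s",q[4].round(4),"rms",np.std(f(y,*q)-v).round(3))
            except Exception as e: print(nm,c,xs,z,e)
E
python3 n.py
```

```text
narrow top 0.066 0.032 edges-nominal mm 0.4 1.5 b -0.135 s 0.003 rms 0.007
narrow top 0.066 0.05 edges-nominal mm 4.1 3.3 b -0.114 s 0.003 rms 0.004
narrow side 0.0715 0.032 edges-nominal mm -0.7 -0.4 b -0.153 s 0.0035 rms 0.003
narrow side -0.1035 0.032 edges-nominal mm 0.9 0.9 b -0.154 s 0.004 rms 0.005
wide top 0.066 0.03 edges-nominal mm -0.1 2.3 b -0.137 s 0.003 rms 0.012
wide top 0.066 0.05 edges-nominal mm 3.1 2.6 b -0.115 s 0.0027 rms 0.006
wide side 0.0715 0.03 edges-nominal mm -0.6 -0.3 b -0.16 s 0.0037 rms 0.005
wide side -0.1035 0.03 edges-nominal mm 0.7 -0.1 b -0.15 s 0.0035 rms 0.012
```

View pics/ov_side.png

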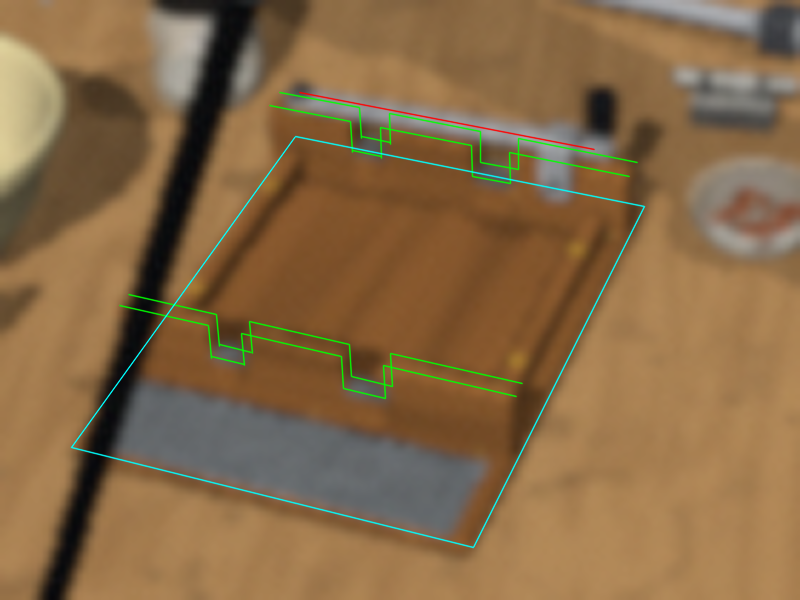

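```bash
cat > m.py <<'E'
import sys
from h import *
CR=np.array([.5622,.0727,1.342])   # cradle x,y,yaw
def W(x,y,z=0): return R.from_euler("z",CR[2]).as_matrix()@np.array([x,y,z])+np.r_[CR[:2],0]
def knob(a,z=.088): return W(-.1085-.164*np.sin(a),-.085+.164*np.cos(a),z)
def plan(g,yaw,pitch=0.):
    "grasp point g, yaw deg of tool x, pitch deg: tool x raised"
    s=r.get_state(); Rc=R.from_quat(s["eef_rot"])
    Rt=R.from_euler("ZYX",[yaw,-pitch,180],degrees=True)
    tcp=np.asarray(g)-.045*Rt.as_matrix()[:,2]
    print("rot",(Rc.inv()*Rt).as_rotvec(degrees=True).round(2),"then move mm",(Rt.inv().apply(tcp-s["tool_pos"])*1e3).round(1))
def now():
    s=r.get_state(); M=R.from_quat(s["eef_rot"]).as_matrix(); x=M[:,0]
    print("t",round(s["clock"],2),"grasp",(np.array(s["tool_pos"])+.045*M[:,2]).round(4),"yaw",np.degrees(np.arctan2(x[1],x[0])).round(2),"pitch",np.degrees(np.arcsin(x[2])).round(2),"roll",np.degrees(np.arcsin(M[2,1])).round(2),"F",np.round(s["contact_force"],1),"open mm",round(s["opening"]*88,1),"grip",round(s["finger_force"],1),"q",np.round(s["q"],2))
E
python3 -c "
from m import *
now(); print(knob(.05)); plan(knob(.05,.20),np.degrees(CR[2]))"
```

```text
t 2.1 grasp [ 0.2525 -0.5718  0.2578] yaw 23.82 pitch 0.0 roll 0.01 F [-0.2  0.2  0.4] open mm 88.1 grip 0.0 q [ 1.19  0.69 -0.19  1.57  0.16  0.9  -0.22]
[ 0.45899093 -0.02308434  0.088     ]
rot [ 1.000e-02  0.000e+00 -5.307e+01] then move mm [581.2  76.7  57.8]
```

>>> {"method": "play_rows", "body": {
  "translation": [
    [0,0,0],
    [0,0,0],
    [0,0,0],
    [0,0,0],
    [0,0,0],
    [0,0,0],
    [48,6.4,4.8],
    [0,0,0]
  ],
  "delta_rot": [
    [0,0,-8.8],
    [0,0,-8.9],
    [0,0,-8.9],
    [0,0,-8.8],
    [0,0,-8.8],
    [0,0,-8.9],
    [0,0,0],
    [0,0,0]
  ],
  "grip": [1,1,1,1,1,1,1,1]
}}

```text
clock: 3.1
tool_pos: [0.2765, -0.5082, 0.2961]
eef_rot: [0.781, 0.625, 0.002, -0.002]
contact_force: [-1.3, -0.1, 0.3]
opening: 0.996
finger_force: 0.0
```

I entered that translation in mm instead of m. The row limit clipped it to one short step in the right direction, so no harm was done. I'll use metres from here.

```bash
python3 -c "
from m import *
now(); plan(knob(.05,.20),np.degrees(CR[2]))"
```

```text
t 3.1 grasp [ 0.2765 -0.5079  0.2511] yaw 77.37 pitch 0.3 roll -0.1 F [-1.3 -0.1  0.3] open mm 87.6 grip 0.0 q [ 1.26  0.66 -0.46  1.7   0.37  0.86  0.42]
rot [-0.1  -0.3   0.48] then move mm [513.8  67.7  51.1]
```

>>> {"method": "play_rows", "body": {
  "translation": [
    [0.051,0.007,0.005],
    [0.051,0.007,0.005],
    [0.051,0.007,0.005],
    [0.051,0.007,0.005],
    [0.051,0.007,0.005],
    [0.051,0.007,0.005],
    [0.051,0.007,0.005],
    [0.051,0.007,0.005],
    [0.051,0.007,0.005],
    [0.051,0.007,0.005],
    [0,0,0],
    [0,0,0]
  ],
  "delta_rot": [
    [0,0,0],
    [0,0,0],
    [0,0,0],
    [0,0,0],
    [0,0,0],
    [0,0,0],
    [0,0,0],
    [0,0,0],
    [0,0,0],
    [0,0,0],
    [0,0,0],
    [0,0,0]
  ],
  "grip": [1,1,1,1,1,1,1,1,1,1,1,1]
}}

```text
clock: 4.6
tool_pos: [0.4581, -0.0333, 0.2466]
eef_rot: [0.783, 0.622, -0.0, 0.0]
contact_force: [0.1, -0.3, -0.5]
opening: 1.001
finger_force: 0.0
```

```bash
python3 -c "
from m import *
now(); plan(knob(.05,.088),np.degrees(CR[2]))"
```

```text
t 4.6 grasp [ 0.458  -0.0334  0.2016] yaw 76.91 pitch -0.06 roll 0.0 F [ 0.1 -0.3 -0.5] open mm 88.1 grip 0.0 q [ 0.17  0.59 -0.31  2.11  0.36  0.5  -0.64]
rot [0.   0.06 0.02] then move mm [ 10.2  -1.4 113.6]
```

>>> {"method": "play_rows", "body": {
  "translation": [
    [0.01,-0.0015,0.013],
    [0,0,0.025],
    [0,0,0.025],
    [0,0,0.025],
    [0,0,0.025],
    [0,0,0],
    [0,0,0],
    [0,0,0],
    [0,0,0],
    [0,0,0],
    [0,0,0],
    [0,0,0],
    [0,0,0]
  ],
  "delta_rot": [
    [0,0,0],
    [0,0,0],
    [0,0,0],
    [0,0,0],
    [0,0,0],
    [0,0,0],
    [0,0,0],
    [0,0,0],
    [0,0,0],
    [0,0,0],
    [0,0,0],
    [0,0,0],
    [0,0,0]
  ],
  "grip": [1,1,1,1,1,1,-0.5,-0.7,-0.7,-0.7,-0.7,-0.7,-0.7],
  "squeeze": 6
}}

```text
clock: 6.22
tool_pos: [0.4579, -0.0225, 0.1334]
eef_rot: [0.783, 0.622, -0.001, -0.0]
contact_force: [-6.6, 1.5, 2.7]
opening: 0.226
finger_force: 3.4
```

```bash
python3 -c "
from m import *
now(); plan(knob(.05,.088),np.degrees(CR[2]))
cv2.imwrite('pics/side1.png',r.snapshot('side')[150:290,180:360]); a=r.snapshot('top');cv2.imwrite('pics/top1.png',a)
b=cv2.imread('pics/side1.png'); c=a[150:290,180:360]; cv2.imwrite('pics/k1.png',cv2.resize(np.hstack([b,c]),(800,311),interpolation=cv2.INTER_CUBIC))"
```

```text
t 6.22 grasp [ 0.4578 -0.0226  0.0884] yaw 76.94 pitch -0.05 roll -0.11 F [-6.6  1.5  2.7] open mm 19.9 grip 3.4 q [ 0.02  0.81 -0.11  2.19  0.49  0.18 -0.77]
rot [-0.11  0.05  0.05] then move mm [-0.3  1.1  0.4]
```

View pics/k1.png

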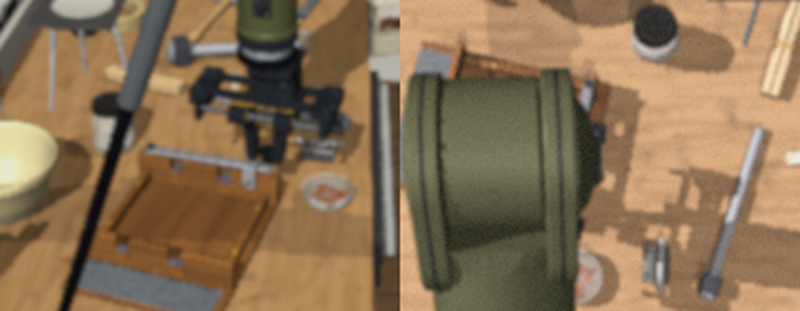

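The picture shows the gripper at the knob, with the bar still shut and nothing else touched. The force says the knob lies about 1 mm further along the cradle's +y, so I'll centre on it.

>>> {"method": "play_rows", "body": {
  "translation": [
    [0,-0.001,0],
    [0,0,0],
    [0,0,0],
    [0,0,0]
  ],
  "delta_rot": [
    [0,0,0],
    [0,0,0],
    [0,0,0],
    [0,0,0]
  ],
  "grip": [-0.8,-0.8,-0.8,-0.8]
}}

```text
clock: 6.82
tool_pos: [0.4567, -0.0224, 0.1334]
eef_rot: [0.783, 0.622, -0.001, -0.001]
contact_force: [-5.6, 0.6, 2.8]
opening: 0.2
finger_force: 6.0
```

```bash
python3 -c "
from m import *
now(); plan(knob(.05,.088),np.degrees(CR[2]))
C=R.from_euler('z',CR[2]).as_matrix()
def gp():
    s=r.get_state(); return np.array(s['tool_pos'])+.045*R.from_quat(s['eef_rot']).as_matrix()[:,2]
print(C.T@(gp()-np.r_[CR[:2],0]), C.T@np.array(r.get_state()['contact_force']))"
```

```text
t 6.83 grasp [ 0.4566 -0.0225  0.0884] yaw 76.93 pitch -0.06 roll -0.13 F [-5.6  0.6  2.8] open mm 17.6 grip 6.0 q [ 0.02  0.8  -0.11  2.19  0.49  0.17 -0.77]
rot [-0.13  0.06  0.04] then move mm [-0.1  2.4  0.4]
[-0.11665659  0.08130777  0.08841775] [-0.74120752  5.62732296  2.83855054]
```

>>> {"method": "play_rows", "body": {
  "translation": [
    [-0.018,0.002,0],
    [-0.0175,0.004,0],
    [-0.017,0.006,0],
    [-0.0165,0.0075,0],
    [-0.0155,0.0095,0],
    [-0.0145,0.011,0],
    [-0.013,0.0125,0],
    [-0.0115,0.014,0],
    [-0.01,0.015,0],
    [-0.0085,0.016,0],
    [0,0,0],
    [0,0,0]
  ],
  "delta_rot": [
    [0,0,0],
    [0,0,0],
    [0,0,0],
    [0,0,0],
    [0,0,0],
    [0,0,0],
    [0,0,0],
    [0,0,0],
    [0,0,0],
    [0,0,0],
    [0,0,0],
    [0,0,0]
  ],
  "grip": [-0.8,-0.8,-0.8,-0.8,-0.8,-0.8,-0.8,-0.8,-0.8,-0.8,-0.8,-0.8]
}}

```text
clock: 8.32
tool_pos: [0.52, -0.1855, 0.1333]
eef_rot: [0.784, 0.621, -0.002, 0.001]
contact_force: [-2.7, -4.7, -1.5]
opening: 0.201
finger_force: 6.0
```

```bash
python3 -c "
from m import *
now()
C=R.from_euler('z',CR[2]).as_matrix()
s=r.get_state(); g=np.array(s['tool_pos'])+.045*R.from_quat(s['eef_rot']).as_matrix()[:,2]
print(C.T@(g-np.r_[CR[:2],0])*1e3, C.T@np.array(s['contact_force']))"
```

```text
t 8.32 grasp [ 0.5199 -0.1857  0.0883] yaw 76.73 pitch -0.21 roll -0.02 F [-2.7 -4.7 -1.5] open mm 17.7 grip 6.0 q [ 0.43  0.86 -0.29  1.91  0.53  0.45 -0.48]
[-261.24210328  -17.42116548   88.27358315] [-5.16499288  1.52083478 -1.47546251]
```

>>> {"method": "play_rows", "body": {
  "translation": [
    [0,0,0],
    [0,0,0],
    [0,0,0],
    [0,0,0],
    [0,0,-0.03],
    [0,0,-0.045],
    [0,0,-0.045],
    [0,0,0]
  ],
  "delta_rot": [
    [0,0,0],
    [0,0,0],
    [0,0,0],
    [0,0,0],
    [0,0,0],
    [0,0,0],
    [0,0,0],
    [0,0,0]
  ],
  "grip": [0.14,0.14,0.14,0.14,0.14,0.14,0.14,0.14]
}}

```text
clock: 9.32
tool_pos: [0.5226, -0.1828, 0.2568]
eef_rot: [0.783, 0.622, 0.002, 0.003]
contact_force: [-0.5, -0.5, 0.7]
opening: 0.568
finger_force: 0.0
```

```bash
sed -i 's/^CR=.*/CR=np.array([.5600,.0732,1.342])/' m.py
cat >> m.py <<'E'
def stake(x,y,yaw,b,tilt,z):
    a=np.radians(yaw); return np.array([x+b*np.cos(np.radians(tilt))*np.cos(a),y+b*np.cos(np.radians(tilt))*np.sin(a),z])
E
python3 -c "
from m import *
now(); g=stake(.522,-.424,16.3,.062,3.4,.15); print(g); plan(g,16.3,3.4)"
```

```text
t 9.32 grasp [ 0.5229 -0.1829  0.2118] yaw 76.91 pitch 0.01 roll 0.43 F [-0.5 -0.5  0.7] open mm 50.0 grip 0.0 q [ 0.51  0.68 -0.43  1.83  0.41  0.71 -0.38]
[ 0.58140318 -0.40662929  0.15      ]
rot [-1.42  2.84 60.6 ] then move mm [-12.7 231.3  61.2]
```

>>> {"method": "play_rows", "body": {
  "translation": [
    [0,0,0],
    [0,0,0],
    [0,0,0],
    [0,0,0],
    [0,0,0],
    [0,0,0],
    [0,0,0],
    [-0.0025,0.046,0.012],
    [-0.0025,0.046,0.012],
    [-0.0025,0.046,0.012],
    [-0.0025,0.046,0.012],
    [-0.0025,0.046,0.012],
    [0,0,0],
    [0,0,0]
  ],
  "delta_rot": [
    [-0.2,0.4,8.65],
    [-0.2,0.4,8.65],
    [-0.2,0.4,8.65],
    [-0.2,0.4,8.65],
    [-0.2,0.4,8.65],
    [-0.2,0.4,8.65],
    [-0.2,0.4,8.65],
    [0,0,0],
    [0,0,0],
    [0,0,0],
    [0,0,0],
    [0,0,0],
    [0,0,0],
    [0,0,0]
  ],
  "grip": [0.14,0.14,0.14,0.14,0.14,0.14,0.14,0.14,0.14,0.14,0.14,0.14,0.14,0.14]
}}

```text
clock: 11.08
tool_pos: [0.5761, -0.4045, 0.1909]
eef_rot: [0.989, 0.143, 0.025, -0.006]
contact_force: [0.7, 1.3, -0.1]
opening: 0.569
finger_force: 0.0
```

```bash
python3 -c "
from m import *
now(); plan(stake(.522,-.424,16.3,.062,3.4,.0225),16.3,3.4)
a=r.snapshot('top'); b=r.snapshot('side'); cv2.imwrite('pics/top2.png',a); cv2.imwrite('pics/side2.png',b)
print([(np.round(d['point'],3),d['confidence']) for c in('top','side') for d in r.look_for(c,'keeper_knob')[:2]])
cv2.imwrite('pics/k2.png',np.hstack([cv2.resize(a[120:320,170:470],(450,300)),cv2.resize(b[130:330,180:380],(300,300))]))"
```

```text
t 11.07 grasp [ 0.5782 -0.4036  0.146 ] yaw 16.38 pitch 2.92 roll -0.33 F [ 0.7  1.3 -0.1] open mm 50.1 grip 0.0 q [ 0.65  0.92 -0.18  1.41  0.14  0.79 -0.84]
rot [-0.34  0.48  0.08] then move mm [ -5.5   3.6 123.4]
[(array([ 0.563, -0.122,  0.057]), 0.75), (array([ 0.56 , -0.128,  0.056]), 0.66)]
```

View pics/k2.png

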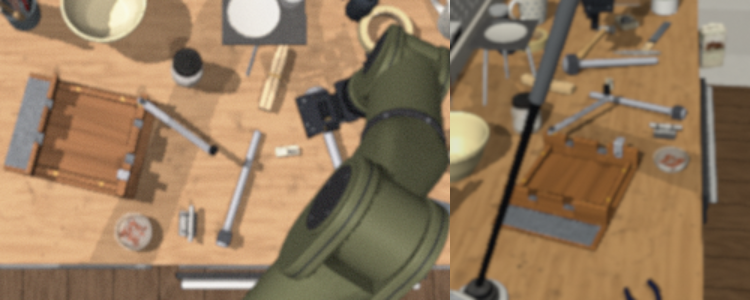

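The keeper stands clear, and its knob points at the slim stake's tail (top crop 212,150). Jar and dish are untouched and all four notches are free. Now I'll descend on the broad stake.

>>> {"method": "play_rows", "body": {
  "translation": [
    [-0.0055,0.0035,0.023],
    [0,0,0.03],
    [0,0,0.03],
    [0,0,0.025],
    [0,0,0.014],
    [0,0,0],
    [0,0,0]
  ],
  "delta_rot": [
    [-0.3,0.5,0.1],
    [0,0,0],
    [0,0,0],
    [0,0,0],
    [0,0,0],
    [0,0,0],
    [0,0,0]
  ],
  "grip": [0.14,0.14,0.14,0.14,0.14,0.14,0.14]
}}

```text
clock: 12.15
tool_pos: [0.5797, -0.4093, 0.0712]
eef_rot: [0.989, 0.141, 0.031, -0.003]
contact_force: [0.7, -0.8, 0.2]
opening: 0.566
finger_force: 0.0
```

```bash
python3 -c "
from m import *
now(); plan(stake(.522,-.424,16.3,.062,3.4,.0225),16.3,3.4)"
cat > n2.py <<'E'
from h import *
from scipy.ndimage import map_coordinates
from scipy.optimize import curve_fit
import sys; sys.path.insert(0,'.')
ims={c:cv2.imread(f"pics/{c}2.png").astype(float) for c in("top","side")}
sat={c:(a[...,2]-a[...,0])/(a.sum(2)+1) for c,a in ims.items()}
p0=np.array([.5600,.0732,1.342])
def W(P,p): return np.asarray(P)@R.from_euler("z",p[2]).as_matrix().T+np.r_[p[:2],0]
def prof(c,x,z,yc,half=.022):
    y=np.linspace(yc-half,yc+half,45); q=proj(c,W(np.c_[y*0+x,y,y*0+z],p0)); return y,map_coordinates(sat[c],[q[:,1],q[:,0]],order=3)
f=lambda y,a,b,e1,e2,s:a+b*(np.tanh((y-e1)/s)-np.tanh((y-e2)/s))
for nm,yc,w,zf in(("narrow",-.045,.017,.032),("wide",.025,.021,.030)):
    for c,xs in(("top",(.066,.0685,.071)),("top",(-.112,-.1085,-.105)),("side",(.0715,.0735)),("side",(-.1035,-.1015))):
        for z in (zf,) if c=="side" else (zf,.05):
            v=np.mean([prof(c,x,z,yc)[1] for x in xs],0); y=prof(c,xs[0],z,yc)[0]
            try:
                q,_=curve_fit(f,y,v,[v.max(),-.1,yc-w/2,yc+w/2,.003]); print(nm,c,xs[0],z,np.round((q[2]-yc+w/2)*1e3,1),np.round((q[3]-yc-w/2)*1e3,1),"b",q[1].round(3),"rms",np.std(f(y,*q)-v).round(3))
            except Exception as e: print(nm,c,xs,z,e)
E
python3 n2.py
```

```text
t 12.15 grasp [ 0.5824 -0.4086  0.0263] yaw 16.25 pitch 3.55 roll 0.19 F [ 0.7 -0.8  0.2] open mm 49.9 grip 0.0 q [ 0.64  1.08 -0.16  1.44  0.17  0.59 -0.85]
rot [ 0.19 -0.15 -0.05] then move mm [-0.5 -2.1  3.8]
narrow top 0.066 0.032 -1.7 -0.6 b -0.134 rms 0.008
narrow top 0.066 0.05 1.9 1.2 b -0.114 rms 0.006
narrow top -0.112 0.032 -1.4 -2.7 b -0.13 rms 0.005
narrow top -0.112 0.05 2.4 0.5 b -0.125 rms 0.005
narrow side 0.0715 0.032 -3.0 -2.7 b -0.155 rms 0.003
narrow side -0.1035 0.032 -2.7 -2.2 b -0.152 rms 0.004
wide top 0.066 0.03 -2.3 -0.3 b -0.134 rms 0.009
wide top 0.066 0.05 0.7 0.3 b -0.11 rms 0.005
wide top -0.112 0.03 -1.1 -2.4 b -0.118 rms 0.029
wide top -0.112 0.05 1.9 0.4 b -0.122 rms 0.009
wide side 0.0715 0.03 -2.7 -2.5 b -0.156 rms 0.007
wide side -0.1035 0.03 -2.4 -3.6 b -0.136 rms 0.034
```

Yaw agrees in both views (76.9°). The touch-based cradle position lies between the cameras' errors, so I'll keep it. Closing on the broad stake.

>>> {"method": "play_rows", "body": {
  "translation": [
    [-0.0005,-0.002,0.0035],
    [0,0,0],
    [0,0,0],
    [0,0,0],
    [0,0,0],
    [0,0,0],
    [0,0,0]
  ],
  "delta_rot": [
    [0,0,0],
    [0,0,0],
    [0,0,0],
    [0,0,0],
    [0,0,0],
    [0,0,0],
    [0,0,0]
  ],
  "grip": [0.14,0.14,-0.7,-0.7,-0.7,-0.7,-0.7],
  "squeeze": 55
}}

```text
clock: 13.02
tool_pos: [0.5776, -0.4043, 0.0664]
eef_rot: [0.989, 0.142, 0.029, -0.006]
contact_force: [-2.6, 5.1, 3.8]
opening: 0.186
finger_force: 55.1
```

```bash
python3 -c "
from m import *
now()"
```

```text
t 13.03 grasp [ 0.5801 -0.4034  0.0215] yaw 16.32 pitch 3.39 roll -0.19 F [-2.6  5.1  3.8] open mm 16.3 grip 55.1 q [ 0.64  1.08 -0.16  1.45  0.17  0.59 -0.85]
```

>>> {"method": "play_rows", "body": {
  "translation": [
    [0,0,-0.005],
    [0,0,-0.01],
    [0,0,-0.02],
    [0,0,-0.03],
    [0,0,-0.03],
    [0,0,-0.03],
    [0,0,-0.03],
    [0,0,0],
    [0,0,0]
  ],
  "delta_rot": [
    [0,0,0],
    [0,0,0],
    [0,-1,0],
    [0,-1.2,0],
    [0,-1.2,0],
    [0,0,0],
    [0,0,0],
    [0,0,0],
    [0,0,0]
  ],
  "grip": [-0.7,-0.7,-0.7,-0.7,-0.7,-0.7,-0.7,-0.7,-0.7]
}}

```text
clock: 14.15
tool_pos: [0.5731, -0.4075, 0.2199]
eef_rot: [0.99, 0.141, -0.0, -0.0]
contact_force: [-1.0, 0.5, -9.6]
opening: 0.189
finger_force: 55.0
```

```bash
cat >> m.py <<'E'
def place(y,b,z): return W(-.020+b,y,z)
E
python3 -c "
from m import *
now(); s=r.get_state(); print('M',np.round(s['moment'],2), 'Mtool',R.from_quat(s['eef_rot']).inv().apply(s['moment']).round(2))
ms={c:(r.snapshot(c),sil(c,'broad_stake',proj(c,[.575,-.41,.16])[0]))[1] for c in('top','side')}
ms={c:m for c,m in ms.items() if m is not None}; print({c:m.sum() for c,m in ms.items()})
np.savez('held',**ms)
b=cv2.imwrite('pics/side3.png',r.snapshot('side')); print(r.look_for('side','broad_face')[:2])
plan(place(.025,.062,.19),np.degrees(CR[2])); plan(place(.025,.062,.0425),np.degrees(CR[2]))"
```

```text
t 14.15 grasp [ 0.5731 -0.4075  0.1749] yaw 16.24 pitch -0.04 roll -0.02 F [-1.   0.5 -9.6] open mm 16.7 grip 55.0 q [ 0.62  0.89 -0.15  1.37  0.15  0.89 -0.85]
M [0.05 0.09 0.  ] Mtool [ 0.08 -0.07 -0.  ]
{'top': np.int64(167), 'side': np.int64(258)}
[{'point': [0.5067, -0.4204, 0.1761], 'confidence': 0.73}, {'point': [0.5572, 0.0743, 0.0093], 'confidence': 0.17}]
rot [ 4.000e-02 -0.000e+00 -6.064e+01] then move mm [ 507.2 -147.5  -14.5]
rot [ 4.000e-02 -0.000e+00 -6.064e+01] then move mm [ 507.2 -147.5  133. ]
```

```bash
cat > tilt.py <<'E'
from m import *
def tilt(ms,part,yaw,g,off=.0035,b=.062):
    # off: stake axis below grasp point; scan slide b along the axis and tilt, with image shift free
    for c,m in ms.items():
        v,u=np.nonzero(m); bb=(u.min()-25,v.min()-25,np.ptp(u)+50,np.ptp(v)+50); best=[]
        mm=m[bb[1]:bb[1]+bb[3],bb[0]:bb[0]+bb[2]].astype(float)
        for tl in np.arange(-12,13,1.5):
            for db in np.arange(-.008,.0081,.004):
                for dz in(-.004,0,.004):
                    for dn in (-.003,0,.003):
                        Rm=R.from_euler("ZY",[yaw,-tl],degrees=True).as_matrix()
                        I=render(c,part,np.array(g)-[0,0,off+dz]-Rm@[b+db,dn,0],Rm,bb)
                        best.append((np.sum(mm*(1-I))/mm.sum()+.15*np.sum(I*(1-mm))/mm.sum(),tl,db,dz,dn))
        best.sort(); print(c,[np.round(x,3).tolist() for x in best[:5]])
E
python3 -c "
from tilt import *
d=np.load('held.npz'); tilt({c:d[c] for c in d},PARTS['broad_stake'],16.24,[.5731,-.4075,.1749])"
```

```text
top [[0.485, 10.5, -0.004, 0.0, -0.003], [0.486, 10.5, -0.004, 0.004, 0.0], [0.487, 9.0, -0.004, 0.004, -0.003], [0.488, 9.0, -0.004, 0.004, 0.0], [0.489, 12.0, -0.004, 0.004, -0.003]]
side [[0.146, 0.0, 0.008, 0.0, -0.003], [0.148, 0.0, 0.008, 0.0, 0.0], [0.151, 0.0, 0.004, 0.0, -0.003], [0.153, 0.0, 0.004, 0.0, 0.0], [0.154, 0.0, 0.0, 0.0, 0.0]]
```

>>> {"method": "play_rows", "body": {
  "translation": [
    [0,0,0],
    [0,0,0],
    [0,0,0],
    [0,0,0],
    [0,0,0],
    [0,0,0],
    [0,0,0],
    [0,0,0]
  ],
  "delta_rot": [
    [0,0,-7.6],
    [0,0,-7.6],
    [0,0,-7.6],
    [0,0,-7.6],
    [0,0,-7.6],
    [0,0,-7.6],
    [0,0,-7.5],
    [0,0,-7.5]
  ],
  "grip": [-0.7,-0.7,-0.7,-0.7,-0.7,-0.7,-0.7,-0.7]
}}

```text
clock: 15.45
tool_pos: [0.5738, -0.4083, 0.221]
eef_rot: [0.782, 0.623, -0.0, 0.001]
contact_force: [-0.4, -0.3, -9.3]
opening: 0.184
finger_force: 55.0
```

>>> {"method": "play_rows", "body": {
  "translation": [
    [0.02,-0.006,-0.001],
    [0.036,-0.0105,-0.001],
    [0.036,-0.0105,-0.001],
    [0.036,-0.0105,-0.001],
    [0.036,-0.0105,-0.001],
    [0.036,-0.0105,-0.001],
    [0.036,-0.0105,-0.001],
    [0.036,-0.0105,-0.001],
    [0.036,-0.0105,-0.001],
    [0.036,-0.0105,-0.001],
    [0.036,-0.0105,-0.001],
    [0.036,-0.0105,-0.001],
    [0.036,-0.0105,-0.001],
    [0.036,-0.0105,-0.001],
    [0.018,-0.005,-0.001],
    [0,0,0],
    [0,0,0]
  ],
  "delta_rot": [
    [0,0,0],
    [0,0,0],
    [0,0,0],
    [0,0,0],
    [0,0,0],
    [0,0,0],
    [0,0,0],
    [0,0,0],
    [0,0,0],
    [0,0,0],
    [0,0,0],
    [0,0,0],
    [0,0,0],
    [0,0,0],
    [0,0,0],
    [0,0,0],
    [0,0,0]
  ],
  "grip": [-0.7,-0.7,-0.7,-0.7,-0.7,-0.7,-0.7,-0.7,-0.7,-0.7,-0.7,-0.7,-0.7,-0.7,-0.7,-0.7,-0.7]
}}

```text
clock: 17.58
tool_pos: [0.5459, 0.1161, 0.2355]
eef_rot: [0.784, 0.621, -0.001, 0.002]
contact_force: [-0.1, -0.6, -8.6]
opening: 0.19
finger_force: 55.0
```

```bash
python3 -c "
from m import *
now(); s=r.get_state(); print('Mtool',R.from_quat(s['eef_rot']).inv().apply(s['moment']).round(2))
plan(place(.025,.062,.08),np.degrees(CR[2]))
r.snapshot('side'); m=sil('side','broad_stake',proj('side',place(.025,.062,.19))[0])
if m is not None:
    from tilt import *
    st=r.get_state(); g=np.array(st['tool_pos'])-[0,0,.045]; print(m.sum()); tilt({'side':m},PARTS['broad_stake'],76.9,g)
"
```

```text
t 17.57 grasp [0.5459 0.1159 0.1905] yaw 76.71 pitch -0.2 roll 0.13 F [-0.1 -0.6 -8.6] open mm 16.7 grip 55.0 q [-0.1   0.71 -0.33  1.83  0.36  0.66 -0.87]
Mtool [-0.12 -0.09  0.02]
rot [ 0.13  0.2  -0.19] then move mm [  3.5  -1.5 110.5]
```

>>> {"method": "play_rows", "body": {
  "translation": [
    [0.0035,-0.0015,0.02],
    [0,0,0.03],
    [0,0,0.03],
    [0,0,0.03],
    [0,0,0],
    [0,0,0]
  ],
  "delta_rot": [
    [0.1,0.2,-0.2],
    [0,0,0],
    [0,0,0],
    [0,0,0],
    [0,0,0],
    [0,0,0]
  ],
  "grip": [-0.7,-0.7,-0.7,-0.7,-0.7,-0.7]
}}

```text
clock: 18.42
tool_pos: [0.546, 0.122, 0.1267]
eef_rot: [0.783, 0.622, 0.002, -0.0]
contact_force: [-0.3, 0.3, -8.4]
opening: 0.186
finger_force: 55.0
```

```bash
python3 -c "
from m import *
now(); plan(place(.025,.062,.0425),np.degrees(CR[2]))
b=r.snapshot('side'); cv2.imwrite('pics/side4.png',cv2.resize(b[190:310,190:350],(800,600),interpolation=cv2.INTER_CUBIC))
"
```

```text
t 18.43 grasp [0.5461 0.1221 0.0817] yaw 76.98 pitch 0.19 roll 0.11 F [-0.3  0.3 -8.4] open mm 16.3 grip 55.0 q [-0.16  0.88 -0.24  1.89  0.45  0.42 -0.96]
rot [ 0.11 -0.19  0.09] then move mm [-2.3 -0.3 39.2]
```

View pics/side4.png

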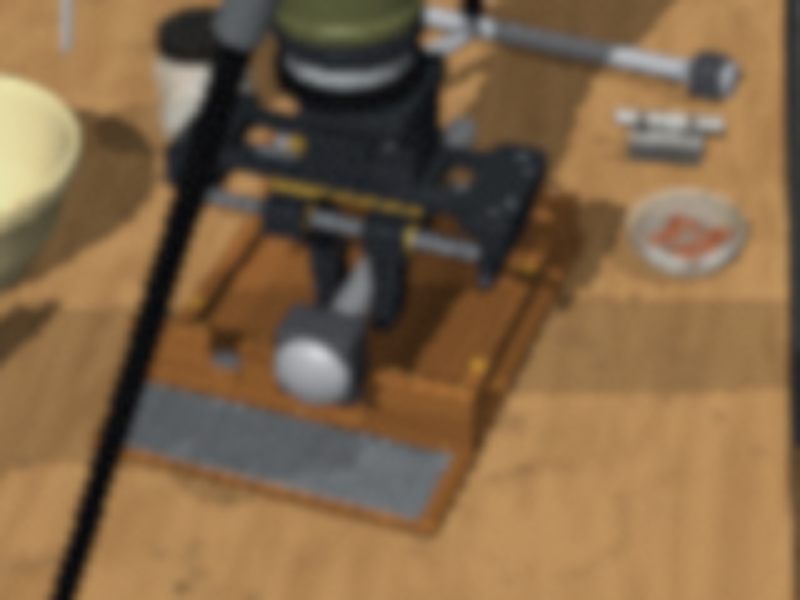

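The picture shows the stake held level over the wide notch. The head (320,360) is out beyond the head-end board, and the keeper and dish are untouched. Lowering in small steps.

>>> {"method": "play_rows", "body": {
  "translation": [
    [-0.002,0,0.012],
    [0,0,0.004],
    [0,0,0.004],
    [0,0,0.004],
    [0,0,0.003],
    [0,0,0]
  ],
  "delta_rot": [
    [0,0,0],
    [0,0,0],
    [0,0,0],
    [0,0,0],
    [0,0,0],
    [0,0,0]
  ],
  "grip": [-0.7,-0.7,-0.7,-0.7,-0.7,-0.7]
}}

```text
clock: 19.23
tool_pos: [0.5446, 0.1205, 0.0985]
eef_rot: [0.782, 0.623, 0.001, -0.001]
contact_force: [0.9, 0.3, -8.9]
opening: 0.188
finger_force: 55.0
```

```bash
cat >> m.py <<'E'
def chk():
    now(); s=r.get_state(); C=R.from_euler('z',CR[2]).as_matrix(); g=np.array(s['tool_pos'])+.045*R.from_quat(s['eef_rot']).as_matrix()[:,2]
    print("cradle mm",(C.T@(g-np.r_[CR[:2],0])*1e3).round(1),"Fc",(C.T@np.array(s['contact_force'])).round(1),"Mc",(C.T@np.array(s['moment'])).round(2))
E
python3 -c "
from m import *
chk()"
```

```text
t 19.23 grasp [0.5446 0.1206 0.0535] yaw 77.06 pitch 0.14 roll 0.0 F [ 0.9  0.3 -8.9] open mm 16.6 grip 55.0 q [-0.18  0.92 -0.21  1.9   0.47  0.37 -0.97]
cradle mm [42.7 25.8 53.5] Fc [ 0.5 -0.8 -8.9] Mc [-0.05  0.   -0.08]
```

>>> {"method": "play_rows", "body": {
  "translation": [
    [0,0.0005,0.004],
    [0,0,0.003],
    [0,0,0.002],
    [0,0,0.002],
    [0,0,0]
  ],
  "delta_rot": [
    [0,0,0],
    [0,0,0],
    [0,0,0],
    [0,0,0],
    [0,0,0]
  ],
  "grip": [-0.7,-0.7,-0.7,-0.7,-0.7]
}}

```text
clock: 19.85
tool_pos: [0.5451, 0.1204, 0.0876]
eef_rot: [0.782, 0.623, 0.001, -0.001]
contact_force: [0.7, -1.3, -8.9]
opening: 0.184
finger_force: 55.0
```

```bash
python3 -c "
from m import *
chk()"
```

```text
t 19.85 grasp [0.5451 0.1205 0.0426] yaw 77.05 pitch 0.14 roll 0.01 F [ 0.7 -1.3 -8.9] open mm 16.2 grip 55.0 q [-0.18  0.94 -0.19  1.9   0.47  0.34 -0.98]
cradle mm [42.7 25.2 42.6] Fc [-1.1 -0.9 -8.9] Mc [-0.05 -0.02 -0.05]
```

Deep in the notch with no contact yet. Going down a little more until the weight comes off.

>>> {"method": "play_rows", "body": {
  "translation": [
    [0,0,0.001],
    [0,0,0.001],
    [0,0,0.001],
    [0,0,0.0005],
    [0,0,0]
  ],
  "delta_rot": [
    [0,0,0],
    [0,0,0],
    [0,0,0],
    [0,0,0],
    [0,0,0]
  ],
  "grip": [-0.7,-0.7,-0.7,-0.7,-0.7]
}}

```text
clock: 20.48
tool_pos: [0.5453, 0.1205, 0.0864]
eef_rot: [0.782, 0.623, 0.002, -0.0]
contact_force: [-4.4, -1.2, 13.2]
opening: 0.184
finger_force: 55.1
```

```bash
python3 -c "
from m import *
chk()"
```

```text
t 20.48 grasp [0.5454 0.1206 0.0414] yaw 77.05 pitch 0.15 roll 0.11 F [-4.4 -1.2 13.2] open mm 16.2 grip 55.1 q [-0.19  0.94 -0.19  1.9   0.48  0.34 -0.98]
cradle mm [42.8 25.  41.4] Fc [-2.1  4.  13.2] Mc [ 0.83  0.46 -0.02]
```

>>> {"method": "play_rows", "body": {
  "translation": [
    [0,0,-0.001],
    [0,0,0],
    [0,0,0],
    [0,0,0],
    [0,0,0],
    [0,0,-0.02],
    [0,0,-0.04],
    [0,0,-0.045],
    [0,0,-0.045],
    [0,0,0]
  ],
  "delta_rot": [
    [0,0,0],
    [0,0,0],
    [0,0,0],
    [0,0,0],
    [0,0,0],
    [0,0,0],
    [0,0,0],
    [0,0,0],
    [0,0,0],
    [0,0,0]
  ],
  "grip": [-0.7,-0.23,-0.23,-0.23,-0.23,-0.23,-0.23,-0.23,-0.23,-0.23]
}}

```text
clock: 21.72
tool_pos: [0.5468, 0.1207, 0.2384]
eef_rot: [0.782, 0.623, 0.004, 0.001]
contact_force: [0.6, 0.9, -0.2]
opening: 0.385
finger_force: 0.0
```

```bash
python3 -c "
from m import *
chk(); plan(stake(.476,-.245,161.1,.043,1.7,.15),161.1,1.7)
print(stake(.476,-.245,161.1,.043,1.7,.15))"
```

```text
t 21.73 grasp [0.5472 0.1209 0.1934] yaw 77.03 pitch 0.36 roll 0.37 F [ 0.6  0.9 -0.2] open mm 33.9 grip 0.0 q [-0.09  0.7  -0.35  1.83  0.37  0.66 -0.88]
cradle mm [ 43.5  23.3 193.4] Fc [ 1.  -0.4 -0.2] Mc [-0.09  0.01  0.02]
rot [  1.81   1.36 -84.06] then move mm [ -11.1 -368.9   43.1]
[ 0.43533624 -0.23107768  0.15      ]
```

>>> {"method": "play_rows", "body": {
  "translation": [
    [0,0,0],
    [0,0,0],
    [0,0,0],
    [0,0,0],
    [0,0,0],
    [0,0,0],
    [0,0,0],
    [0,0,0],
    [0,0,0],
    [0,0,0]
  ],
  "delta_rot": [
    [0.2,0.15,-9.3],
    [0.2,0.15,-9.3],
    [0.2,0.15,-9.3],
    [0.2,0.15,-9.4],
    [0.2,0.15,-9.4],
    [0.2,0.15,-9.4],
    [0.2,0.15,-9.3],
    [0.2,0.15,-9.3],
    [0.2,0.15,-9.4],
    [0,0,0]
  ],
  "grip": [0.05,0.05,0.05,0.05,0.05,0.05,0.05,0.05,0.05,0.05]
}}

```text
clock: 22.98
tool_pos: [0.5445, 0.1197, 0.2338]
eef_rot: [0.165, 0.986, 0.001, -0.019]
contact_force: [-0.3, -0.1, -0.5]
opening: 0.524
finger_force: 0.0
```

>>> {"method": "play_rows", "body": {
  "translation": [
    [-0.001,-0.046,0.001],
    [-0.001,-0.046,0.001],
    [-0.001,-0.046,0.001],
    [-0.002,-0.046,0.001],
    [-0.002,-0.046,0.01],
    [-0.002,-0.046,0.01],
    [-0.001,-0.046,0.01],
    [-0.001,-0.046,0.009],
    [0,0,0],
    [0,0,0]
  ],
  "delta_rot": [
    [0,0,0],
    [0,0,0],
    [0,0,0],
    [0,0,0],
    [0,0,0],
    [0,0,0],
    [0,0,0],
    [0,0,0],
    [0,0,0],
    [0,0,0]
  ],
  "grip": [0.05,0.05,0.05,0.05,0.05,0.05,0.05,0.05,0.05,0.05]
}}

```text
clock: 24.22
tool_pos: [0.4354, -0.2306, 0.1933]
eef_rot: [0.164, 0.986, 0.001, -0.018]
contact_force: [0.1, 0.8, -0.4]
opening: 0.523
finger_force: 0.0
```

```bash
python3 -c "
from m import *
now(); plan(stake(.476,-.245,161.1,.043,1.7,.021),161.1,1.7)"
```

```text
t 24.23 grasp [ 0.4339 -0.2302  0.1483] yaw 161.08 pitch 2.01 roll -0.17 F [ 0.1  0.8 -0.4] open mm 46.0 grip 0.0 q [ 0.84  0.81 -0.75  2.02  0.86  0.71  0.76]
rot [-0.17 -0.31 -0.02] then move mm [ -5.2  -0.5 127.2]
```

>>> {"method": "play_rows", "body": {
  "translation": [
    [-0.005,-0.0005,0.025],
    [0,0,0.03],
    [0,0,0.03],
    [0,0,0.025],
    [0,0,0.012],
    [0,0,0],
    [0,0,0]
  ],
  "delta_rot": [
    [-0.2,-0.3,0],
    [0,0,0],
    [0,0,0],
    [0,0,0],
    [0,0,0],
    [0,0,0],
    [0,0,0]
  ],
  "grip": [0.05,0.05,0.05,0.05,0.05,0.05,0.05]
}}

```text
clock: 25.1
tool_pos: [0.4368, -0.2322, 0.0721]
eef_rot: [0.164, 0.986, 0.002, -0.014]
contact_force: [0.8, -0.5, 0.0]
opening: 0.528
finger_force: 0.0
```

```bash
python3 -c "
from m import *
now(); plan(stake(.476,-.2445,161.1,.043,1.7,.0205),161.1,1.7)"
```

```text
t 25.1 grasp [ 0.4356 -0.2318  0.0271] yaw 161.18 pitch 1.63 roll -0.02 F [ 0.8 -0.5  0. ] open mm 46.5 grip 0.0 q [ 0.71  0.99 -0.53  2.05  1.18  0.48  0.49]
rot [-0.03  0.07  0.08] then move mm [0.4 1.1 6.7]
```

>>> {"method": "play_rows", "body": {
  "translation": [
    [0.0005,0.001,0.003],
    [0,0,0.003],
    [0,0,0],
    [0,0,0],
    [0,0,0],
    [0,0,0],
    [0,0,0],
    [0,0,0]
  ],
  "delta_rot": [
    [0,0,0],
    [0,0,0],
    [0,0,0],
    [0,0,0],
    [0,0,0],
    [0,0,0],
    [0,0,0],
    [0,0,0]
  ],
  "grip": [0.05,0.05,0.05,-0.8,-0.8,-0.8,-0.8,-0.8],
  "squeeze": 45
}}

```text
clock: 26.1
tool_pos: [0.4361, -0.2309, 0.0654]
eef_rot: [0.164, 0.986, 0.003, -0.014]
contact_force: [0.5, 1.7, 0.3]
opening: 0.145
finger_force: 45.0
```

```bash
python3 -c "
from m import *
now()"
```

```text
t 26.1 grasp [ 0.4349 -0.2304  0.0204] yaw 161.17 pitch 1.69 roll 0.02 F [0.5 1.7 0.3] open mm 12.8 grip 45.0 q [ 0.7   1.   -0.51  2.06  1.21  0.46  0.47]
```

>>> {"method": "play_rows", "body": {
  "translation": [
    [0,0,-0.005],
    [0,0,-0.01],
    [0,0,-0.02],
    [0,0,-0.03],
    [0,0,-0.035],
    [0,0,-0.035],
    [0,0,-0.035],
    [0,0,0],
    [0,0,0]
  ],
  "delta_rot": [
    [0,0,0],
    [0,0,0],
    [0,-0.8,0],
    [0,-0.9,0],
    [0,0,0],
    [0,0,0],
    [0,0,0],
    [0,0,0],
    [0,0,0]
  ],
  "grip": [-0.8,-0.8,-0.8,-0.8,-0.8,-0.8,-0.8,-0.8,-0.8]
}}

```text
clock: 27.22
tool_pos: [0.4363, -0.2319, 0.235]
eef_rot: [0.164, 0.986, -0.001, -0.001]
contact_force: [0.1, 0.2, -4.3]
opening: 0.143
finger_force: 45.0
```

```bash
python3 -c "
from m import *
chk(); s=r.get_state(); g=np.array(s['tool_pos'])-[0,0,.045]
plan(place(-.045,.043,.19),np.degrees(CR[2]))
r.snapshot('side')
ds=r.silhouettes('side','slim_stake'); print([(d['confidence'],np.argwhere(d['pixels']).mean(0).round(),d['pixels'].sum()) for d in ds], proj('side',g))
from tilt import *
for d in ds[:3]:
    if np.linalg.norm(np.argwhere(d['pixels']).mean(0)[::-1]-proj('side',g)[0])<45: tilt({'side':d['pixels']},PARTS['slim_stake'],161.1,g,.0094,.043); break
"
```

```text
t 27.23 grasp [ 0.4362 -0.232   0.19  ] yaw 161.15 pitch 0.07 roll -0.1 F [ 0.1  0.2 -4.3] open mm 12.6 grip 45.0 q [ 0.87  0.74 -0.8   2.    0.79  0.74  0.83]
cradle mm [-325.3   51.4  190. ] Fc [ 0.2 -0.  -4.3] Mc [-0.09 -0.06 -0.02]
rot [-1.300e-01  1.000e-02  8.426e+01] then move mm [348.2  96.3   0. ]
[(0.82, array([157., 323.]), np.int64(182))] [[312.65983402 152.0392735 ]]
side [[0.179, 0.0, 0.004, 0.004, -0.003], [0.182, 1.5, 0.0, 0.0, 0.003], [0.182, 1.5, 0.004, 0.004, -0.003], [0.183, 0.0, 0.0, 0.0, 0.003], [0.195, 0.0, 0.0, 0.0, 0.0]]
```

>>> {"method": "play_rows", "body": {
  "translation": [
    [0,0,0],
    [0,0,0],
    [0,0,0],
    [0,0,0],
    [0,0,0],
    [0,0,0],
    [0,0,0],
    [0,0,0],
    [0,0,0],
    [0,0,0],
    [0,0,0]
  ],
  "delta_rot": [
    [0,0,7.6],
    [0,0,7.6],
    [0,0,7.6],
    [0,0,7.6],
    [0,0,7.7],
    [0,0,7.7],
    [0,0,7.7],
    [0,0,7.7],
    [0,0,7.7],
    [0,0,7.7],
    [0,0,7.7]
  ],
  "grip": [-0.8,-0.8,-0.8,-0.8,-0.8,-0.8,-0.8,-0.8,-0.8,-0.8,-0.8]
}}

```text
clock: 28.7
tool_pos: [0.4367, -0.2313, 0.2342]
eef_rot: [0.785, 0.62, -0.001, -0.001]
contact_force: [-0.5, -0.5, -4.8]
opening: 0.145
finger_force: 45.0
```

>>> {"method": "play_rows", "body": {
  "translation": [
    [0.018,0.005,0],
    [0.035,0.0095,0],
    [0.035,0.0095,0],
    [0.035,0.0095,0],
    [0.035,0.0095,0],
    [0.035,0.0095,0],
    [0.035,0.0095,0],
    [0.035,0.0095,0],
    [0.035,0.0095,0],
    [0.035,0.0095,0],
    [0.015,0.005,0],
    [0,0,0],
    [0,0,0]
  ],
  "delta_rot": [
    [0,0,0],
    [0,0,0],
    [0,0,0],
    [0,0,0],
    [0,0,0],
    [0,0,0],
    [0,0,0],
    [0,0,0],
    [0,0,0],
    [0,0,0],
    [0,0,0],
    [0,0,0],
    [0,0,0]
  ],
  "grip": [-0.8,-0.8,-0.8,-0.8,-0.8,-0.8,-0.8,-0.8,-0.8,-0.8,-0.8,-0.8,-0.8]
}}

```text
clock: 30.32
tool_pos: [0.6085, 0.0831, 0.2344]
eef_rot: [0.784, 0.621, -0.002, 0.0]
contact_force: [0.0, -0.5, -4.1]
opening: 0.145
finger_force: 45.0
```

```bash
python3 -c "
from m import *
chk(); plan(place(-.045,.043,.085),np.degrees(CR[2]))"
```

```text
t 30.32 grasp [0.6084 0.0829 0.1894] yaw 76.75 pitch -0.21 roll -0.1 F [ 0.  -0.5 -4.1] open mm 12.8 grip 45.0 q [-0.02  0.77 -0.34  1.66  0.35  0.77 -0.75]
cradle mm [ 20.5 -45.  189.4] Fc [-0.5 -0.1 -4.1] Mc [-0.08  0.02  0.02]
rot [-0.1   0.21 -0.14] then move mm [  2.4  -0.  104.4]
```

```bash
python3 -c "
from m import *
from scipy.optimize import least_squares
o=least_squares(lambda P:np.r_[proj('top',P)[0]-[240,120],proj('side',P)[0]-[179,223]],[.75,.05,.08]); print('bowl rim centre',o.x.round(3),o.fun.round(1))
for z in(.06,.09): print(z,[ray('top',p,z).round(3)[:2] for p in((240,149),(222,143),(258,143))])
C=W(.023,-.045); print('body far edge',[W(.023+dx,-.045-.0935).round(3)[:2] for dx in(-.0375,.0375)])"
```

```text
bowl rim centre [0.813 0.019 0.069] [ 0.1  0.9 -0.8 -0.3]
0.06 [array([0.73 , 0.019]), array([0.749, 0.072]), array([ 0.748, -0.033])]
0.09 [array([0.72 , 0.016]), array([0.738, 0.067]), array([ 0.738, -0.034])]
body far edge [array([0.692, 0.028]), array([0.709, 0.101])]
```

>>> {"method": "play_rows", "body": {
  "translation": [
    [0.0025,0,0.02],
    [0,0,0.03],
    [0,0,0.03],
    [0,0,0.022],
    [0,0,0],
    [0,0,0]
  ],
  "delta_rot": [
    [-0.1,0.2,-0.1],
    [0,0,0],
    [0,0,0],
    [0,0,0],
    [0,0,0],
    [0,0,0]
  ],
  "grip": [-0.8,-0.8,-0.8,-0.8,-0.8,-0.8]
}}

```text
clock: 31.08
tool_pos: [0.6106, 0.0872, 0.134]
eef_rot: [0.783, 0.622, 0.002, 0.0]
contact_force: [-0.3, 0.3, -3.6]
opening: 0.145
finger_force: 45.0
```

```bash
python3 -c "
from m import *
chk(); plan(place(-.045,.043,.064),np.degrees(CR[2]))"
```

```text
t 31.07 grasp [0.6107 0.0873 0.089 ] yaw 76.89 pitch 0.16 roll 0.16 F [-0.3  0.3 -3.6] open mm 12.8 grip 45.0 q [-0.06  0.91 -0.28  1.71  0.41  0.57 -0.82]
cradle mm [ 25.2 -46.2  89. ] Fc [ 0.2  0.3 -3.6] Mc [-0.07  0.06 -0.02]
rot [ 0.16 -0.16 -0.  ] then move mm [-2.1 -1.1 25. ]
```

>>> {"method": "play_rows", "body": {
  "translation": [
    [-0.002,-0.001,0.008],
    [0,0,0.004],
    [0,0,0.004],
    [0,0,0.004],
    [0,0,0.004],
    [0,0,0.003],
    [0,0,0]
  ],
  "delta_rot": [
    [0.1,-0.2,0],
    [0,0,0],
    [0,0,0],
    [0,0,0],
    [0,0,0],
    [0,0,0],
    [0,0,0]
  ],
  "grip": [-0.8,-0.8,-0.8,-0.8,-0.8,-0.8,-0.8]
}}

```text
clock: 31.95
tool_pos: [0.6086, 0.0864, 0.1058]
eef_rot: [0.783, 0.622, -0.001, 0.0]
contact_force: [-0.4, 1.0, -4.1]
opening: 0.143
finger_force: 45.0
```

```bash
python3 -c "
from m import *
chk()"
```

```text
t 31.95 grasp [0.6085 0.0863 0.0608] yaw 76.97 pitch -0.05 roll -0.04 F [-0.4  1.  -4.1] open mm 12.6 grip 45.0 q [-0.07  0.96 -0.26  1.72  0.43  0.53 -0.83]
cradle mm [ 23.8 -44.3  60.8] Fc [ 0.9  0.6 -4.1] Mc [-0.11  0.03  0.02]
```

>>> {"method": "play_rows", "body": {
  "translation": [
    [0,0.0005,0.004],
    [0,0,0.003],
    [0,0,0.002],
    [0,0,0.0015],
    [0,0,0.001],
    [0,0,0.001],
    [0,0,0]
  ],
  "delta_rot": [
    [0,0,0],
    [0,0,0],
    [0,0,0],
    [0,0,0],
    [0,0,0],
    [0,0,0],
    [0,0,0]
  ],
  "grip": [-0.8,-0.8,-0.8,-0.8,-0.8,-0.8,-0.8]
}}

```text
clock: 32.83
tool_pos: [0.6092, 0.0862, 0.0935]
eef_rot: [0.783, 0.622, -0.0, 0.0]
contact_force: [-0.8, -0.2, -3.9]
opening: 0.143
finger_force: 45.0
```

```bash
python3 -c "
from m import *
chk()"
```

```text
t 32.83 grasp [0.6092 0.0862 0.0485] yaw 76.95 pitch -0.04 roll -0.01 F [-0.8 -0.2 -3.9] open mm 12.5 grip 45.0 q [-0.08  0.98 -0.25  1.72  0.44  0.51 -0.83]
cradle mm [ 23.8 -44.9  48.5] Fc [-0.4  0.7 -3.9] Mc [-0.05 -0.01 -0.02]
```

>>> {"method": "play_rows", "body": {
  "translation": [
    [0,0,0.001],
    [0,0,0.0005],
    [0,0,0.0005],
    [0,0,0]
  ],
  "delta_rot": [
    [0,0,0],
    [0,0,0],
    [0,0,0],
    [0,0,0]
  ],
  "grip": [-0.8,-0.8,-0.8,-0.8]
}}

```text
clock: 33.33
tool_pos: [0.6093, 0.0863, 0.0931]
eef_rot: [0.783, 0.622, -0.0, 0.0]
contact_force: [-4.2, -1.4, 8.6]
opening: 0.139
finger_force: 45.0
```

```bash
python3 -c "
from m import *
chk()"
```

```text
t 33.33 grasp [0.6093 0.0862 0.0481] yaw 76.95 pitch -0.05 roll 0.03 F [-4.2 -1.4  8.6] open mm 12.2 grip 45.0 q [-0.08  0.98 -0.25  1.72  0.44  0.5  -0.84]
cradle mm [ 23.9 -45.1  48.1] Fc [-2.3  3.7  8.6] Mc [ 0.62  0.32 -0.05]
```

>>> {"method": "play_rows", "body": {
  "translation": [
    [0,0,-0.0005],
    [0,0,0],
    [0,0,0],
    [0,0,0],
    [0,0,0],
    [0,0,-0.02],
    [0,0,-0.04],
    [0,0,-0.045],
    [0,0,-0.02],
    [0,0,0]
  ],
  "delta_rot": [
    [0,0,0],
    [0,0,0],
    [0,0,0],
    [0,0,0],
    [0,0,0],
    [0,0,0],
    [0,0,0],
    [0,0,0],
    [0,0,0],
    [0,0,0]
  ],
  "grip": [-0.8,-0.32,-0.32,-0.32,-0.32,-0.32,-0.32,-0.32,-0.32,-0.32]
}}

```text
clock: 34.58
tool_pos: [0.6103, 0.0866, 0.2199]
eef_rot: [0.783, 0.622, 0.002, 0.001]
contact_force: [-0.4, -0.1, 0.6]
opening: 0.338
finger_force: 0.0
```

```bash
python3 -c "
from m import *
chk(); print(knob(1.16)); plan(knob(1.16,.15),np.degrees(CR[2]))"
```

```text
t 34.58 grasp [0.6105 0.0866 0.1749] yaw 76.95 pitch 0.08 roll 0.25 F [-0.4 -0.1  0.6] open mm 29.8 grip 0.0 q [-0.03  0.79 -0.34  1.67  0.36  0.74 -0.77]
cradle mm [ 24.5 -46.2 174.9] Fc [-0.2  0.4  0.6] Mc [-0.09  0.02 -0.02]
[ 0.52029006 -0.18333455  0.088     ]
rot [ 0.25 -0.08  0.05] then move mm [-283.3  -26.5   24.9]
```

>>> {"method": "play_rows", "body": {
  "translation": [
    [-0.0355,-0.0035,0],
    [-0.0355,-0.0035,0],
    [-0.0355,-0.0035,0],
    [-0.0355,-0.0035,0.005],
    [-0.0355,-0.003,0.005],
    [-0.0355,-0.003,0.005],
    [-0.0355,-0.003,0.005],
    [-0.035,-0.003,0.005],
    [0,0,0],
    [0,0,0]
  ],
  "delta_rot": [
    [0.2,-0.1,0],
    [0,0,0],
    [0,0,0],
    [0,0,0],
    [0,0,0],
    [0,0,0],
    [0,0,0],
    [0,0,0],
    [0,0,0],
    [0,0,0]
  ],
  "grip": [0.14,0.14,0.14,0.14,0.14,0.14,0.14,0.14,0.14,0.14]
}}

```text
clock: 35.83
tool_pos: [0.5199, -0.183, 0.1925]
eef_rot: [0.783, 0.623, -0.002, -0.001]
contact_force: [0.4, 0.9, -0.2]
opening: 0.57
finger_force: 0.0
```

```bash
python3 -c "
from m import *
chk(); plan(knob(1.16,.088),np.degrees(CR[2]))
for c in('top','side'):
    a=r.snapshot(c); cv2.imwrite(f'pics/{c}5.png',a)
    for t,y in(('broad_stake',.025),('slim_stake',-.045)):
        o=W(-.02,y,.039); m=sil(c,t,proj(c,W(.02,y,.04))[0])
        if m is None: print(c,t,None); continue
        x,f=fit({c:m},PARTS[t],[o[0],o[1],CR[2],.039],0.); C=R.from_euler('z',CR[2]).as_matrix()
        print(c,t,m.sum(),'cradle mm',(C.T@(np.r_[x[:2],x[3]]-np.r_[CR[:2],0])*1e3).round(1),np.degrees(x[2]).round(1),round(f,2))
"
```

```text
t 35.83 grasp [ 0.5197 -0.183   0.1475] yaw 77.0 pitch -0.07 roll -0.24 F [ 0.4  0.9 -0.2] open mm 50.2 grip 0.0 q [ 0.46  0.77 -0.35  1.88  0.46  0.58 -0.42]
cradle mm [-258.7  -18.9  147.5] Fc [ 0.9 -0.2 -0.2] Mc [-0.07  0.01  0.05]
rot [-0.24  0.07  0.11] then move mm [-0.2  0.4 59.5]
top broad_stake 596 cradle mm [-20.9  22.7  33.6] 77.6 0.11
top slim_stake 455 cradle mm [-18.6 -45.6  41.8] 77.0 0.09
side broad_stake 497 cradle mm [-21.6  21.1  36.7] 78.0 0.25
side slim_stake 437 cradle mm [-15.1 -48.2  37.9] 76.2 0.13
```

Both stakes fit at their places in both views, within a few mm and at about 37 mm height. Now I'll take the knob.

>>> {"method": "play_rows", "body": {
  "translation": [
    [0,0,0.02],
    [0,0,0.02],
    [0,0,0.0185],
    [0,0,0],
    [0,0,0],
    [0,0,0],
    [0,0,0],
    [0,0,0],
    [0,0,0]
  ],
  "delta_rot": [
    [-0.2,0,0],
    [0,0,0],
    [0,0,0],
    [0,0,0],
    [0,0,0],
    [0,0,0],
    [0,0,0],
    [0,0,0],
    [0,0,0]
  ],
  "grip": [0.14,0.14,0.14,0.14,-0.8,-0.8,-0.8,-0.8,-0.8],
  "squeeze": 6
}}

```text
clock: 37.25
tool_pos: [0.52, -0.1843, 0.1347]
eef_rot: [0.783, 0.622, -0.001, 0.001]
contact_force: [0.5, 0.3, 2.7]
opening: 0.197
finger_force: 6.0
```

```bash
python3 -c "
from m import *
chk()"
```

```text
t 37.25 grasp [ 0.52   -0.1844  0.0897] yaw 76.96 pitch -0.15 roll 0.03 F [0.5 0.3 2.7] open mm 17.3 grip 6.0 q [ 0.42  0.86 -0.28  1.91  0.52  0.44 -0.47]
cradle mm [-259.9  -19.4   89.7] Fc [ 0.4 -0.4  2.7] Mc [-0.03 -0.03  0.06]
```

>>> {"method": "play_rows", "body": {
  "translation": [
    [0.0085,-0.016,0],
    [0.01,-0.015,0],
    [0.0115,-0.014,0],
    [0.013,-0.0125,0],
    [0.0145,-0.011,0],
    [0.0155,-0.0095,0],
    [0.0165,-0.0075,0],
    [0.017,-0.006,0],
    [0.0175,-0.004,0],
    [0.017,-0.002,0],
    [0,0,0],
    [0,0,0]
  ],
  "delta_rot": [
    [0,0,0],
    [0,0,0],
    [0,0,0],
    [0,0,0],
    [0,0,0],
    [0,0,0],
    [0,0,0],
    [0,0,0],
    [0,0,0],
    [0,0,0],
    [0,0,0],
    [0,0,0]
  ],
  "grip": [-0.8,-0.8,-0.8,-0.8,-0.8,-0.8,-0.8,-0.8,-0.8,-0.8,-0.8,-0.8]
}}

```text
clock: 38.75
tool_pos: [0.4563, -0.0252, 0.134]
eef_rot: [0.783, 0.622, -0.001, 0.001]
contact_force: [-0.6, 1.5, 2.8]
opening: 0.203
finger_force: 6.0
```

```bash
python3 -c "
from m import *
chk(); plan(knob(0,.0895),np.degrees(CR[2]))"
```

```text
t 38.75 grasp [ 0.4562 -0.0254  0.089 ] yaw 76.97 pitch -0.16 roll -0.03 F [-0.6  1.5  2.8] open mm 17.9 grip 6.0 q [ 0.02  0.8  -0.11  2.19  0.49  0.17 -0.77]
cradle mm [-119.5   78.7   89. ] Fc [1.3 0.9 2.8] Mc [ 0.21 -0.14  0.03]
rot [-0.03  0.16  0.07] then move mm [10.9 -0.3 -0.5]
```

>>> {"method": "play_rows", "body": {
  "translation": [
    [0.004,0,0],
    [0.004,0,0],
    [0.003,0,0],
    [0.002,0,0],
    [0,0,0],
    [0,0,0]
  ],
  "delta_rot": [
    [0,0,0],
    [0,0,0],
    [0,0,0],
    [0,0,0],
    [0,0,0],
    [0,0,0]
  ],
  "grip": [-0.8,-0.8,-0.8,-0.8,-0.8,-0.8]
}}

```text
clock: 39.5
tool_pos: [0.4588, -0.0119, 0.1339]
eef_rot: [0.783, 0.622, -0.002, 0.0]
contact_force: [-3.0, -0.7, 6.1]
opening: 0.199
finger_force: 6.0
```

```bash
python3 -c "
from m import *
chk()"
```

```text
t 39.5 grasp [ 0.4587 -0.012   0.0889] yaw 76.97 pitch -0.16 roll -0.09 F [-3.  -0.7  6.1] open mm 17.5 grip 6.0 q [-0.01  0.8  -0.11  2.18  0.48  0.18 -0.78]
cradle mm [-106.    79.3   88.9] Fc [-1.3  2.8  6.1] Mc [ 0.67  0.03 -0.04]
```

>>> {"method": "play_rows", "body": {
  "translation": [
    [0.002,0,0],
    [0.002,0,0],
    [0,0,0],
    [0,0,0]
  ],
  "delta_rot": [
    [0,0,0],
    [0,0,0],
    [0,0,0],
    [0,0,0]
  ],
  "grip": [-0.8,-0.8,-0.8,-0.8]
}}

```text
clock: 40.0
tool_pos: [0.4593, -0.0098, 0.1339]
eef_rot: [0.783, 0.621, -0.003, 0.001]
contact_force: [-2.6, -3.2, 6.2]
opening: 0.201
finger_force: 6.0
```

```bash
python3 -c "
from m import *
chk()
r.snapshot('side'); print([(np.round(d['point'],4),round(d['confidence'],2)) for d in r.look_for('side','keeper_knob')[:2]])"
```

```text
t 40.0 grasp [ 0.4592 -0.01    0.0889] yaw 76.85 pitch -0.32 roll -0.12 F [-2.6 -3.2  6.2] open mm 17.7 grip 6.0 q [-0.02  0.8  -0.11  2.18  0.47  0.18 -0.79]
cradle mm [-103.9   79.3   88.9] Fc [-3.7  1.8  6.2] Mc [ 0.47  0.79 -0.04]
[(array([ 0.5292, -0.0326,  0.0575]), 0.72)]
```

>>> {"method": "play_rows", "body": {
  "translation": [
    [0,0,0],
    [0,0,0],
    [0,0,0],
    [0,0,0],
    [0,0,-0.03],
    [0,0,-0.045],
    [0,0,-0.045],
    [-0.05,0,-0.03],
    [-0.06,0,0],
    [-0.06,0,0],
    [-0.06,0,0],
    [-0.06,0,0],
    [-0.06,0,0],
    [0,0,0],
    [0,0,0]
  ],
  "delta_rot": [
    [0,0,0],
    [0,0,0],
    [0,0,0],
    [0,0,0],
    [0,0,0],
    [0,0,0],
    [0,0,0],
    [0,0,0],
    [0,0,0],
    [0,0,0],
    [0,0,0],
    [0,0,0],
    [0,0,0],
    [0,0,0],
    [0,0,0]
  ],
  "grip": [0.14,0.14,0.14,0.14,0.14,0.14,0.14,0.14,0.14,0.14,0.14,0.14,0.14,0.14,0.14]
}}

```text
clock: 41.98
tool_pos: [0.3815, -0.3483, 0.2846]
eef_rot: [0.783, 0.622, -0.001, 0.0]
contact_force: [-1.4, 0.2, 0.4]
opening: 0.569
finger_force: 0.0
```

```bash
cat > e.py <<'E'
from m import *
a=r.snapshot('top'); b=r.snapshot('side'); cv2.imwrite('pics/top6.png',a); cv2.imwrite('pics/side6.png',b); now()
f=lambda im,u,v:cv2.resize(im[v:v+75,u:u+100],(800,600),interpolation=cv2.INTER_CUBIC)
A=np.hstack([cv2.resize(a[165:255,180:300],(400,300),interpolation=cv2.INTER_CUBIC),cv2.resize(cv2.imread('pics/top0.png')[165:255,180:300],(400,300),interpolation=cv2.INTER_CUBIC)])
B=np.hstack([cv2.resize(b[195:285,220:340],(400,300),interpolation=cv2.INTER_CUBIC),cv2.resize(cv2.imread('pics/side0.png')[195:285,220:340],(400,300),interpolation=cv2.INTER_CUBIC)])
cv2.imwrite('pics/final.png',np.vstack([A,B]))
for t in ["needle_box","jar","steel_jig","hammer","pliers","copper_dish","ring_clamp","tweezers"]:
    print(t,[(np.round(d["point"],3).tolist(),round(d["confidence"],2)) for d in r.look_for("top",t)][:1])
E
python3 e.py
```

```text
t 42.08 grasp [ 0.3821 -0.3472  0.2398] yaw 77.13 pitch -0.09 roll -0.02 F [-1.1  0.2  1. ] open mm 49.9 grip 0.0 q [ 0.91  0.6  -0.43  1.9   0.36  0.72  0.05]
needle_box []
jar [([0.681, -0.132, 0.078], 0.6)]
steel_jig [([0.39, -0.139, 0.017], 0.66)]
hammer [([0.599, -0.542, 0.017], 0.87)]
pliers [([0.385, 0.337, 0.008], 0.73)]
copper_dish [([0.379, -0.034, 0.009], 0.79)]
ring_clamp [([0.673, -0.303, 0.022], 0.88)]
tweezers [([0.68, -0.136, 0.079], 0.53)]
```

View pics/final.png

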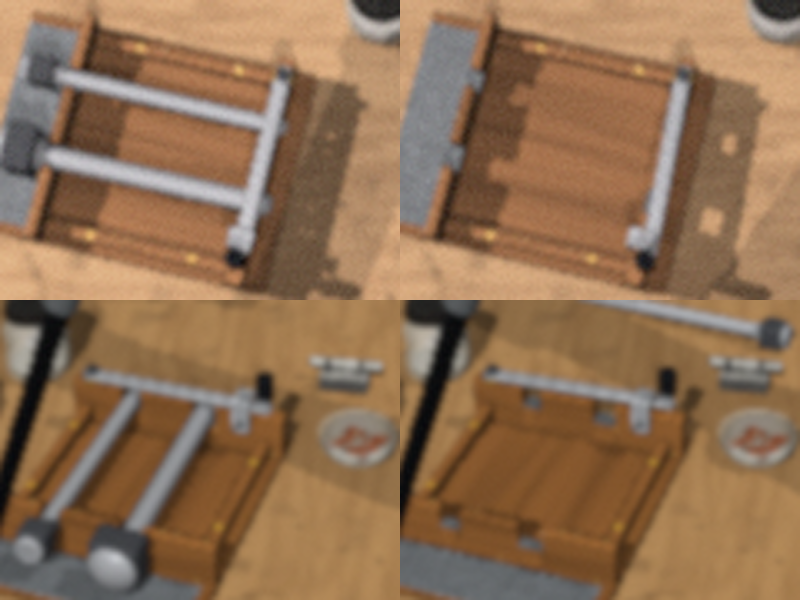

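The final picture, with the start view on the right, shows both stakes in their notches with heads out. The bar lies over both tails in its catch, further shut than at the start (knob at 237,257 against 243,259). I'll put a number on the bar's angle.

```bash
python3 -c "
from m import *
from scipy.optimize import least_squares
for n in('0','6'):
    for c in('top','side'):
        im=cv2.imread(f'pics/{c}{n}.png').astype(float).sum(2)
        def blob(P,rad):
            u,v=proj(c,P)[0]; U,V=np.meshgrid(np.arange(560),np.arange(420)); w=np.clip(190-im,0,None)*((U-u)**2+(V-v)**2<rad**2); return np.array([(w*U).sum(),(w*V).sum()])/w.sum()
        k=blob(knob(.03,.084),6.5); z=.084 if c=='top' else .078
        # dark pixels only; angle that best explains knob centroid with a pivot-tied translation
        o=least_squares(lambda a:proj(c,knob(a[0],z))[0]-k,[0.]); print(n,c,'knob px',k.round(2),'angle',o.x.round(3),'res',o.fun.round(2))
        # bar mid-line: bright pixels along the bar, world z=.0575
        pts=[]
        for s in np.linspace(.03,.12,19):
            x=np.linspace(-.03,.03,121); P=np.array([W(-.1085+t,-.085+s,.0575) for t in x]); q=proj(c,P).astype(np.float32)
            g=cv2.remap(im.astype(np.float32),q[:,0],q[:,1],cv2.INTER_LINEAR).ravel(); sat=1
            w=np.clip(g-np.percentile(g,75),0,None)
            pts.append((s,(w*x).sum()/w.sum()))
        pts=np.array(pts); f=np.polyfit(pts[:,0],pts[:,1],1); rs=pts[:,1]-np.polyval(f,pts[:,0]); kk=abs(rs)<.002; f=np.polyfit(pts[kk,0],pts[kk,1],1); print('   bar slope -> angle',-f[0].round(3),'x at pivot mm',(f[1]*1e3).round(1),kk.sum())
"
```

```text
0 top knob px [253.36 243.27] angle [0.063] res [ 0.14 -0.81]
   bar slope -> angle 0.049 x at pivot mm 0.3 19
0 side knob px [299.79 219.  ] angle [0.033] res [0.5  0.25]
   bar slope -> angle 0.04 x at pivot mm 4.3 19
6 top knob px [250.91 242.49] angle [0.021] res [ 0.11 -0.51]
   bar slope -> angle 0.01 x at pivot mm 1.6 9
6 side knob px [298.98 220.65] angle [-0.02] res [0.42 0.25]
   bar slope -> angle -0.008 x at pivot mm 5.3 19
```

The bar angle now measures 0.00 ± 0.02 rad, against about 0.05 at the start. The last push met a stop: the tool moved 2 mm of the 4 mm commanded, at 3.7 N. Handing in.

```bash
python3 -c "
from plant import r
print(r.finish_job())"
```

```text
the job is handed in; nothing more can be done
None
```

I've handed the job in: both stakes lie in their notches with heads out beyond the head-end board, and the keeper bar is shut over both tails at 0.00 ± 0.02 rad; the bystanders I could re-check hadn't moved, but the detector didn't find the needle box or tweezers at the end.

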